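Bolt down the monitor column's foot

ROBOT

A 6-joint arm with a two-finger parallel gripper is mounted at the origin on the work surface. World frame = base frame: x ahead of the robot, y to its left, z up, the work surface at z = 0. Lengths are in m, angles in rad, forces in N, time in s.
With the tool pointing down it reaches from about 0.275 to 0.85 m from the base axis. Payload 5.2 kg.
Tool frame: the origin (TCP) lies at the very end of the fingers, on their centre line; the grasp point (between the pads) lies 19 mm behind it; z points along the fingers, y is the direction in which the jaws open and shut (so a half turn about z gives the same grasp; the last joint's range is limited). The gripper opens to 85 mm and grips with 20 to 120 N. Pads are 22 mm wide; open, the fingers measure 114 mm over their backs; the gripper's body (76 mm by 85 mm) begins 54 mm behind the grasp point. The pads swing forward as they close: fully open they stand 13 mm farther back than shut.
Start: joints at [1.077, 0.259, 1.535, -0, 1.348, -0.203], TCP at [0.158, 0.527, 0.231] pointing down, gripper open.
Joint ranges: [-3.14, 3.14], [-0.91, 2.08], [0.19, 2.58], [-1.22, 4.36], [0.22, 2.71], [-3.12, 3.12]. Speed limits (rad/s): [2.57, 2.57, 3.14, 3.14, 3.14, 3.14].

INTERFACE

Orientations are given as a rotation vector (axis times angle).
In Python, from cell import robot gives the robot as it stands. The module is installed in compiled form; this text tells all that it offers.
- The arm moves only by the tool step_arm, never from a script. Its argument "plan" is one flat list of numbers, 4 for each row, row after row: the shift along the tool's x, y, z in mm, then the turn about the tool's z in degrees. In form: [dx, dy, dz, yaw, dx, dy, dz, yaw, ...]. A call has 1 to 20 rows; each row is the pose to reach, as a shift and turn from the pose measured when the call began, along the tool's axes at that moment; what a row does not reach only later rows make up. A row lasts 1/8 s, in which the tool goes at most 62.5 mm and 10.7 degrees, less where a joint would pass 70% of its speed; a pose out of reach is approached as far as the arm can. A call with a gripper value outside its range is refused whole. "grip" is the finger opening in mm, from 0 to 85.4, set as the call begins (left out, the last holds). The fingers move at their own pace and stop on an object; "squeeze" is the grip in N (left out, the last holds). Time passes only in rows, so rows that repeat a pose let the fingers close. It gives the time, the measured TCP pose, the force and the opening at its end, in the units of the state.
- robot.get_obs(): the state, without advancing time (a new reading comes with each control period).
- robot.get_image(name): name is "scene" or "top" or "wrist"; returns the picture (384x512x3 uint8, red, green, blue); there is no depth.
- robot.camera_info(name): a dict with "fx", "fy", "cx", "cy" (pixels), "camera_from_world" (4x4, takes a point from world to camera coordinates). Camera axes: x right, y down, z forward; pixel columns grow to the right and rows downward; lengths in m; the calibration is good to about 2 mm. A picture is of the moment at which its call begins: read the wrist's pose just before it. camera_info takes no time and is no camera call; for the wrist camera it gives the pose at the moment of the call.
- robot.job_done(): hands the job in, once; it reports no verdict.
The state is a dict: "clock": time; "q": joint angles; "dq": joint speeds; "joint_torque": joint torques, N m; "ee_pos": TCP position; "ee_rot": TCP orientation; "force": force on the tool from outside, world axes, zero at the start; "wrist_torque": the same for the moment, N m; "finger_gap": finger opening in m.
Only numpy, scipy, OpenCV 4.12 (cv2) and the standard library are available. Lean on these libraries where they do the work, as an engineer would, in place of code of your own. Each camera call takes 0.05 s, during which the arm holds its last target.

TASK

Bolt down the monitor column's foot with the T-handled socket wrench, tightening clockwise in cross order. Nut 1 (near the robot, to its left) and its diagonal opposite, nut 3, have already had their first 40 degrees: give nuts 2 and 4 theirs too, about 40 degrees each, before anything else, then turn all four home one after the other until each stops firmly, going from the first nut to its diagonal opposite and then to the other pair. Seat the socket and feel for the stop gently, without forcing or over-tightening; then stand the wrench upright back in its holder and leave the other things on the desk alone.

Things in the scene. Friction and masses are not known exactly. Their poses are not given: they have to be found in the camera images.
- foot: Grey steel bolt-down foot of a monitor column, fixed to the desk: square flange 190 x 190 mm, 12 mm thick, in its middle a dark round stub (50 mm across, top 26 mm above the desk) and four low ribs. Origin: centre of its underside, z up; x and y along the flange's edges. A nut sits near each corner, at x, y = +-62 mm.
- stud1 (a point): Axis of nut 1 (corner near the robot, left; opposite nut: 3), 14 mm above the desk, where the wrench's mouth rests when fully down. Axes: the foot's. Steel hex nut, 24 mm across flats, top 13.5 mm above this point (upper 5.5 mm coned), stud end 6 mm higher. Two flats face the foot's x axis turned clockwise (from above) by joint nut1 plus an unknown offset within 0.12 rad.
- stud2 (a point): Axis of nut 2 (corner near the robot, right; opposite nut: 4), 14 mm above the desk, where the wrench's mouth rests when fully down. Axes: the foot's. Steel hex nut, 24 mm across flats, top 13.5 mm above this point (upper 5.5 mm coned), stud end 6 mm higher. Two flats face the foot's x axis turned clockwise (from above) by joint nut2 plus an unknown offset within 0.12 rad.
- stud3 (a point): Axis of nut 3 (corner far from the robot, right; opposite nut: 1), 14 mm above the desk, where the wrench's mouth rests when fully down. Axes: the foot's. Steel hex nut, 24 mm across flats, top 13.5 mm above this point (upper 5.5 mm coned), stud end 6 mm higher. Two flats face the foot's x axis turned clockwise (from above) by joint nut3 plus an unknown offset within 0.12 rad.
- stud4 (a point): Axis of nut 4 (corner far from the robot, left; opposite nut: 2), 14 mm above the desk, where the wrench's mouth rests when fully down. Axes: the foot's. Steel hex nut, 24 mm across flats, top 13.5 mm above this point (upper 5.5 mm coned), stud end 6 mm higher. Two flats face the foot's x axis turned clockwise (from above) by joint nut4 plus an unknown offset within 0.12 rad.
- nut1 (a joint): How far nut 1 has been screwed down, rad, growing clockwise seen from above. It already had its first turn and starts at 0.55 to 0.75. It turns against about 0.15 N m of friction, stays where it is left, and is fully tight at 1.4, where it stops hard.
- nut2 (a joint): How far nut 2 has been screwed down, rad, growing clockwise seen from above. It is finger-tight and starts at 0 to 0.1; its first turn should bring it to about 0.7 (over 0.4, under 1.05). It turns against about 0.15 N m of friction, stays where it is left, and is fully tight at 1.4, where it stops hard.
- nut3 (a joint): How far nut 3 has been screwed down, rad, growing clockwise seen from above. It already had its first turn and starts at 0.55 to 0.75. It turns against about 0.15 N m of friction, stays where it is left, and is fully tight at 1.4, where it stops hard.
- nut4 (a joint): How far nut 4 has been screwed down, rad, growing clockwise seen from above. It is finger-tight and starts at 0 to 0.1; its first turn should bring it to about 0.7 (over 0.4, under 1.05). It turns against about 0.15 N m of friction, stays where it is left, and is fully tight at 1.4, where it stops hard.
- wind1 (a joint): Elastic twist of stud 1 under the wrench's torque, rad, clockwise: 3 N m per rad, so about 0.05 while the nut turns and rising once it is tight, zero again when let go. Over 0.22 (0.66 N m) the nut is over-tightened.
- wind2 (a joint): Elastic twist of stud 2 under the wrench's torque, rad, clockwise: 3 N m per rad, so about 0.05 while the nut turns and rising once it is tight, zero again when let go. Over 0.22 (0.66 N m) the nut is over-tightened.
- wind3 (a joint): Elastic twist of stud 3 under the wrench's torque, rad, clockwise: 3 N m per rad, so about 0.05 while the nut turns and rising once it is tight, zero again when let go. Over 0.22 (0.66 N m) the nut is over-tightened.
- wind4 (a joint): Elastic twist of stud 4 under the wrench's torque, rad, clockwise: 3 N m per rad, so about 0.05 while the nut turns and rising once it is tight, zero again when let go. Over 0.22 (0.66 N m) the nut is over-tightened.
- wrench_bar (a point): Centre of the black cross bar of a T-handled socket wrench (about 550 g; a grip of 40 to 60 N is plenty) standing in its holder. Bar 90 mm long (x), 16 mm wide (y), 18 mm high, to be grasped across its width at the middle; stem below it 15 mm across. z up. The socket's mouth is 114 mm below this point; the wrench is 123 mm high.
- wrench_mid (a point): Half-way point of the same wrench, 61.5 mm above the socket's mouth, same axes. Hex socket 25.8 mm across flats and 26 mm deep inside, two inner flats facing along the bar (x), 41 mm across corners outside; about 0.15 rad of play either way on a nut.
- holder_floor (a point): Centre of the floor, 4 mm above the desk, of the round grey cup in which the wrench stands: inside 54 mm across, outside 66 mm, rim 22 mm above the desk. Fixed.
- mug: White mug, 80 mm across, 90 mm high, origin at the centre of its underside: leave alone.
- stapler: Stapler, 130 x 34 x 40 mm, origin at the centre of its underside: leave alone.
- calculator: Desk calculator, 150 x 100 x 15 mm, origin at the centre of its underside: leave alone.
Mind the look-alikes: they are no part of the job. What is shaped like the part that bears holder_floor but green or yellow is not meant.

How it is judged:
By the outcome, as a careful person would: the job done as asked, in the order asked, and still so for the second after the job is handed in, with the robot touching nothing.
It also fails if it takes over 72 s, if anything falls off the work surface, if the arm or the gripper's body presses on something with over 40 N, if the wrist force passes 120 N, or if a joint passes its speed limit or range.

## Working session

There is one attempt and no reset: what is moved stays moved. The work goes in short steps, Python scripts to look and compute and a tool call to move; the robot and the scene stay as the last step left them, time stands still between calls to the robot, and variables do not carry over. Pictures are saved under pics/ and viewed, and the job is handed in when it is done.

Besides the shell and the picture viewer there is one more tool, called after "Call:" by a JSON object that holds its "name" and its "arguments", one argument or row to a line. step_arm: Moves the arm, as the interface text tells. Its arguments: {"type":"object","properties":{"plan":{"type":"array","items":{"type":"number"}},"grip":{"type":"number"},"squeeze":{"type":"number"}},"required":["plan"]}

```bash
mkdir -p pics; ls; python3 - <<'E'
from cell import robot
import cv2,json
o=robot.get_obs(); print(o)
for n in ("scene","top","wrist"):
    cv2.imwrite(f"pics/{n}0.png",robot.get_image(n)[:,:,::-1])
    c=robot.camera_info(n); print(n,c)
E
```

```text
pics
{'clock': 0.0, 'q': array([ 1.07721182e+00,  2.59358347e-01,  1.53609505e+00,  1.23910623e-05,
        1.34801716e+00, -2.02774640e-01]), 'dq': array([ 0.00093115, -0.00054358, -0.00040299, -0.0010106 ,  0.00157309,
        0.0016779 ]), 'joint_torque': array([ 1.01853962e-03, -4.46033406e+01, -2.90572393e+01, -2.59315784e-04,
        1.15585668e-02, -4.59643331e-05]), 'ee_pos': array([0.15740027, 0.52643496, 0.23046165]), 'ee_rot': array([-4.55104716e-01, -3.10779339e+00,  2.76575338e-03]), 'force': array([-1.04551328,  0.15073844,  0.1735743 ]), 'wrist_torque': array([ 1.32582916e-05, -1.12442461e-02,  2.75542291e-02]), 'finger_gap': 0.08533187873458828}
scene {'fx': 346.9097469575685, 'fy': 346.9097469575685, 'cx': 257.3831456563431, 'cy': 198.09715581797627, 'camera_from_world': array([[-0.62718517,  0.77868634,  0.0169214 ,  0.3587023 ],
       [ 0.51968961,  0.43456349, -0.73557956, -0.19412957],
       [-0.58013918, -0.45255072, -0.67722698,  1.50040472],
       [ 0.        ,  0.        ,  0.        ,  1.        ]])}
top {'fx': 457.29162470879515, 'fy': 457.29162470879515, 'cx': 253.28839989373068, 'cy': 200.12023404372158, 'camera_from_world': array([[ 0.03101556, -0.9995179 , -0.00141459, -0.03600254],
       [-0.97030941, -0.0297695 , -0.24002795,  0.55890609],
       [ 0.23987012,  0.0088172 , -0.97076495,  1.14736336],
       [ 0.        ,  0.        ,  0.        ,  1.        ]])}
wrist {'fx': 272.65172955584563, 'fy': 272.65172955584563, 'cx': 255.12145793114124, 'cy': 186.1135597359255, 'camera_from_world': array([[ 0.28647426,  0.95808675, -0.00151165, -0.54949684],
       [ 0.91730909, -0.27382538,  0.28907386, -0.03879481],
       [ 0.27654391, -0.08419887, -0.9573056 ,  0.37831916],
       [ 0.        ,  0.        ,  0.        ,  1.        ]])}
```

View pics/top0.png

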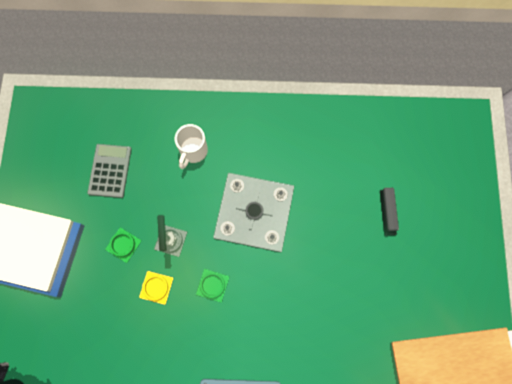

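View pics/scene0.png

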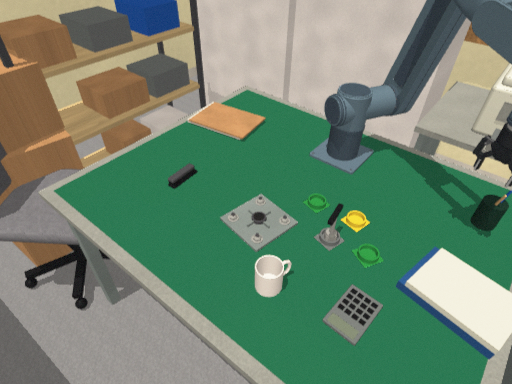

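View pics/wrist0.png

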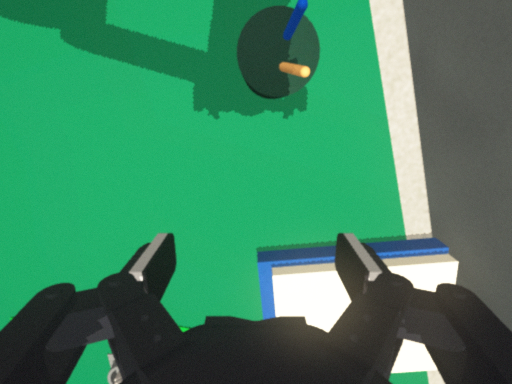

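```bash
cat > h.py <<'E'
import numpy as np, cv2
from scipy.spatial.transform import Rotation as R
def ray(c,u,v,z):
    T=np.array(c["camera_from_world"]);Rm=T[:3,:3];o=-Rm.T@T[:3,3]
    d=Rm.T@np.array([(u-c["cx"])/c["fx"],(v-c["cy"])/c["fy"],1]);return o+d*(z-o[2])/d[2]
def proj(c,p):
    T=np.array(c["camera_from_world"]);q=T[:3,:3]@np.asarray(p)+T[:3,3]
    return np.array([c["fx"]*q[0]/q[2]+c["cx"],c["fy"]*q[1]/q[2]+c["cy"]])
E
python3 - <<'E'
import cv2
t=cv2.imread('pics/top0.png');s=cv2.imread('pics/scene0.png')
a=cv2.resize(t[160:265,205:305],(800,840//2*2),interpolation=cv2.INTER_CUBIC)
cv2.imwrite('pics/tf.png',cv2.resize(t[170:255,205:305],None,fx=7,fy=7,interpolation=cv2.INTER_CUBIC))
cv2.imwrite('pics/tw.png',cv2.resize(t[205:305,100:235],None,fx=5.9,fy=5.9,interpolation=cv2.INTER_CUBIC))
cv2.imwrite('pics/sw.png',cv2.resize(s[180:280,290:390],None,fx=6,fy=6,interpolation=cv2.INTER_CUBIC))
E
```

```text
(no output)
```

View pics/tf.png

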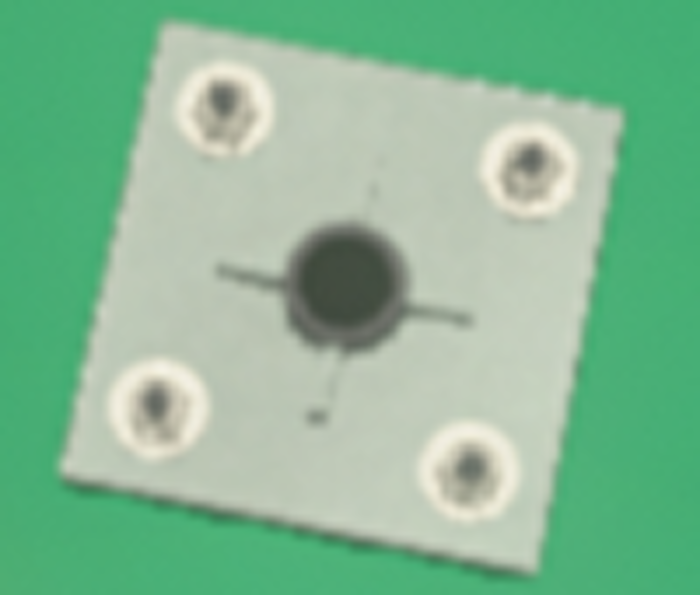

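View pics/tw.png

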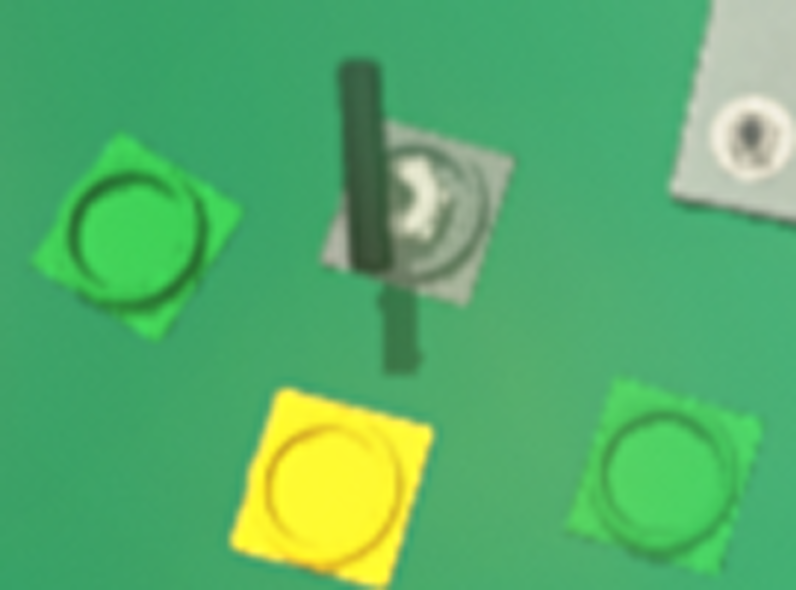

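View pics/sw.png

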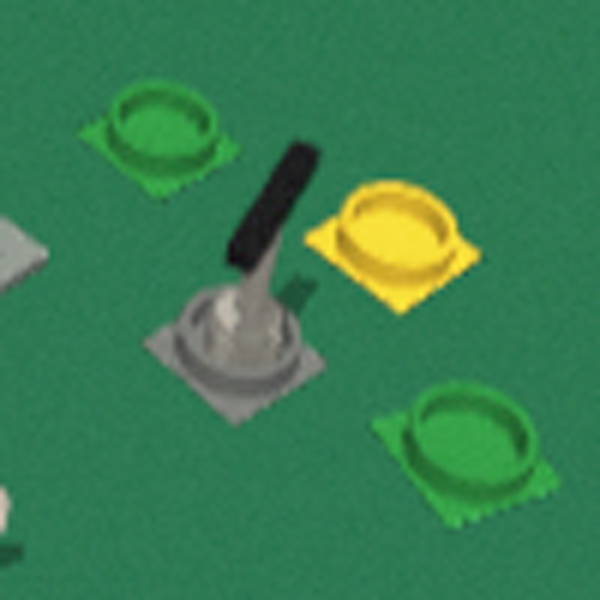

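```bash
python3 - <<'E'
from h import *
from cell import robot
c=robot.camera_info("top");s=robot.camera_info("scene")
f=lambda x,y,ox,oy,k:((x+.5)/k-.5+ox,(y+.5)/k-.5+oy)
def show(name,pts,z,o,k,cam=c):
    P=[ray(cam,*f(x,y,*o,k),z)[:2] for x,y in pts];
    for p in P: print(name,p.round(4))
    return np.array(P)
W=show("washer",[(158,408),(468,470),(530,168),(224,108)],.014,(205,170),7)
print(W.mean(0),[np.linalg.norm(W[i]-W[(i+1)%4]) for i in range(4)])
d=(W[2]+W[3]-W[0]-W[1]); print("xaxis yaw",np.arctan2(d[1],d[0])); d=W[0]+W[3]-W[1]-W[2];print(np.arctan2(-d[0],d[1]))
F=show("flange",[(60,475),(537,572),(623,108),(163,25)],.012,(205,170),7);print(F.mean(0))
show("stub",[(347,282)],.026,(205,170),7)
B=show("bar top",[(340,62),(380,62),(390,265),(352,270)],.127,(100,205),5.9);print(B.mean(0)); d=B[0]+B[1]-B[2]-B[3];print(np.arctan2(d[1],d[0]), np.linalg.norm(d)/2)
show("cup base",[(385,122),(515,158),(466,305),(322,262)],.002,(100,205),5.9)
for x,y in [(425,213)]: show("cup rim",[(x,y)],.022,(100,205),5.9)
B2=show("bar scene top",[(298,143),(319,152),(250,262),(232,248)],.127,(290,180),6,s);print(B2.mean(0)); d=B2[0]+B2[1]-B2[2]-B2[3];print(np.arctan2(d[1],d[0]), np.linalg.norm(d)/2)
show("cup rim scene",[(240,332)],.022,(290,180),6,s)
show("cup base sc",[(145,345),(235,424),(326,365)],.002,(290,180),6,s)
E
```

```text
washer [0.4927 0.0509]
washer [ 0.4719 -0.0709]
washer [ 0.5942 -0.0929]
washer [0.6153 0.0299]
[ 0.54353655 -0.02074549] [np.float64(0.12350784282606833), np.float64(0.1242684431208072), np.float64(0.12466142886545226), np.float64(0.12438419160635597)]
xaxis yaw -0.17396980914789542
-0.1694194565477812
flange [0.4654 0.088 ]
flange [ 0.4332 -0.0985]
flange [ 0.6208 -0.1299]
flange [0.6499 0.056 ]
[ 0.54231277 -0.02107808]
stub [ 0.5428 -0.0216]
bar top [0.4992 0.2201]
bar top [0.4997 0.2031]
bar top [0.4135 0.1922]
bar top [0.4109 0.2079]
[0.45582438 0.20585658]
0.1317597312431255 0.08798594876913544
cup base [0.4969 0.2245]
cup base [0.4816 0.1624]
cup base [0.4123 0.1804]
cup base [0.4301 0.2486]
cup rim [0.4515 0.1988]
bar scene top [0.4175 0.2006]
bar scene top [0.4165 0.2123]
bar scene top [0.5079 0.2241]
bar scene top [0.5053 0.2125]
[0.46181779 0.21239194]
-3.009737064837376 0.09043163574893327
cup rim scene [0.4593 0.2093]
cup base sc [0.4836 0.1673]
cup base sc [0.5002 0.2336]
cup base sc [0.4326 0.2512]
```

```bash
cat >> h.py <<'E'
def rel(o,p,yaw):
    """shift in tool axes (mm) and yaw deg to bring TCP to p with tool x axis at world yaw (mod 180)"""
    Rm=R.from_rotvec(o["ee_rot"]).as_matrix()
    d=Rm.T@(np.asarray(p)-o["ee_pos"])*1e3
    cur=np.arctan2(Rm[1,0],Rm[0,0])
    a=-np.degrees(yaw-cur); a=(a+90)%180-90
    return d.round(1),round(a,1),np.degrees(cur).round(2),"tilt",Rm[:2,2].round(4)
def st(o):
    Rm=R.from_rotvec(o["ee_rot"]).as_matrix()
    print("t%.2f"%o["clock"],"p",o["ee_pos"].round(4),"yaw%.2f"%np.degrees(np.arctan2(Rm[1,0],Rm[0,0])),"F",o["force"].round(2),"M",o["wrist_torque"].round(3),"gap%.4f"%o["finger_gap"],"q6 %.2f"%o["q"][5],"tilt",Rm[:2,2].round(4))
E
python3 - <<'E'
from h import *
from cell import robot
o=robot.get_obs();st(o)
Rm=R.from_rotvec(o["ee_rot"]).as_matrix();print(Rm.round(3))
print(rel(o,[.459,.208,.23],.132))
c=robot.camera_info("wrist");T=c["camera_from_world"];T=np.array(T)
print("cam pos in tool",Rm.T@(-T[:3,:3].T@T[:3,3]-o["ee_pos"]), (T[:3,:3]@Rm).round(3))
E
```

```text
t0.15 p [0.1575 0.5266 0.2307] yaw163.34 F [-0.21 -0.46 -0.31] M [-0.032  0.028 -0.019] gap0.0857 q6 -0.20 tilt [-0.0007 -0.0013]
[[-0.958  0.287 -0.001]
 [ 0.287  0.958 -0.001]
 [ 0.    -0.001 -1.   ]]
(array([-380.2, -218.7,    0.9]), np.float64(-24.2), np.float64(163.34), 'tilt', array([-0.0007, -0.0013]))
cam pos in tool [ 0.07229894  0.00024102 -0.14187208] [[ 0.     1.     0.   ]
 [-0.957  0.    -0.289]
 [-0.289 -0.     0.957]]
```

Call:
{"name": "step_arm", "arguments": {
  "plan": [-380,-219,30,-24,-380,-219,30,-24,-380,-219,30,-24,-380,-219,30,-24,-380,-219,30,-24,-380,-219,30,-24,-380,-219,30,-24,-380,-219,30,-24,-380,-219,30,-24]
}}

```text
clock: 1.27
ee_pos: [0.4587, 0.2073, 0.2004]
ee_rot: [0.197, -3.133, 0.001]
force: [-0.5, -0.1, -0.2]
finger_gap: 0.0852
```

```bash
python3 - <<'E'
from h import *
from cell import robot
o=robot.get_obs();st(o)
c=robot.camera_info("wrist");np.save("cw1.npy",c,allow_pickle=True)
im=robot.get_image("wrist");cv2.imwrite("pics/w1.png",im[:,:,::-1]);st(robot.get_obs())
print([proj(c,p).round(1) for p in [(.459,.208,.127),(.459,.208,.022)]],rel(o,[.459,.208,.19],.132))
E
```

```text
t1.27 p [0.4587 0.2073 0.2004] yaw-172.79 F [-0.52 -0.06 -0.17] M [ 0.01  -0.017  0.021] gap0.0852 q6 -1.49 tilt [-0.0021 -0.001 ]
t1.32 p [0.458  0.2082 0.2006] yaw-172.70 F [-0.52  1.16  0.43] M [-0.001 -0.011  0.023] gap0.0858 q6 -1.49 tilt [-0.0021 -0.0008]
[array([256.4, 195.1]), array([256.1, 167.2])] (array([-0.4,  0.7, 10.4]), np.float64(-0.4), np.float64(-172.79), 'tilt', array([-0.0021, -0.001 ]))
```

View pics/w1.png

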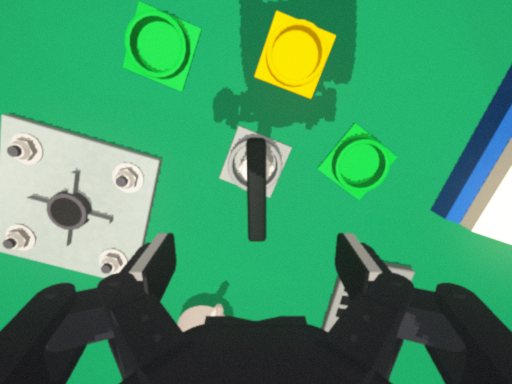

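```bash
python3 - <<'E'
import cv2
t=cv2.imread('pics/w1.png')
cv2.imwrite('pics/w1b.png',cv2.resize(t[115:250,200:310],None,fx=4.4,fy=4.4,interpolation=cv2.INTER_CUBIC))
cv2.imwrite('pics/w1f.png',cv2.resize(t[105:280,0:170],None,fx=3.4,fy=3.4,interpolation=cv2.INTER_CUBIC))
E
```

```text
(no output)
```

View pics/w1b.png

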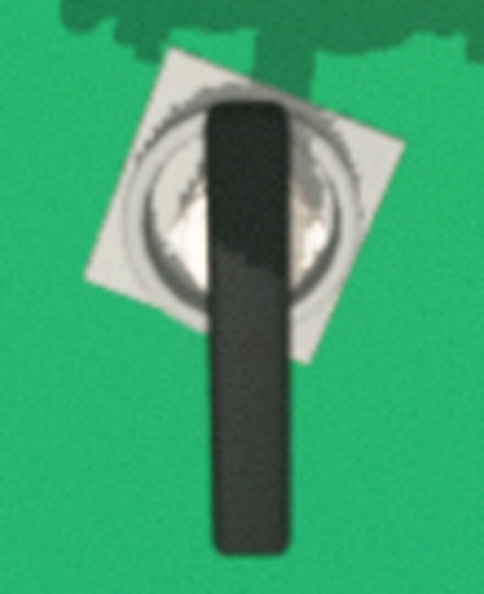

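View pics/w1f.png

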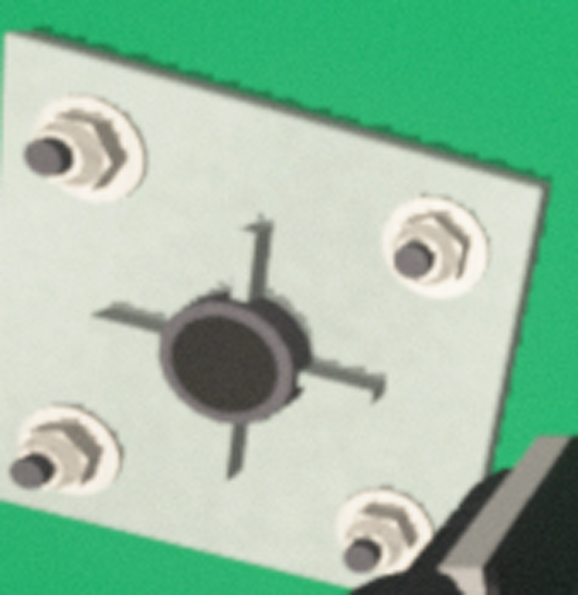

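```bash
python3 - <<'E'
from h import *
from cell import robot
c=np.load("cw1.npy",allow_pickle=True).item()
f=lambda x,y,ox,oy,k:((x+.5)/k-.5+ox,(y+.5)/k-.5+oy)
B=np.array([ray(c,*f(x,y,200,115,4.4),.127)[:2] for x,y in [(208,102),(289,102),(288,554),(215,554)]])
print(B.round(4),B.mean(0)); d=B[2]+B[3]-B[0]-B[1];print(np.degrees(np.arctan2(d[1],d[0])),np.linalg.norm(d)/2)
print("rim",[ray(c,*f(x,y,200,115,4.4),.022)[:2].round(4) for x,y in [(243,200)]])
Q=np.array([ray(c,*f(x,y,200,115,4.4),.002)[:2] for x,y in [(167,46),(405,142),(308,363),(84,277)]]);print("base",Q.round(4),Q.mean(0))
W=np.array([ray(c,*f(x,y,0,105,3.4),.0135)[:2] for x,y in [(435,246),(92,149),(65,451)]]);print(W)
print("stub",ray(c,*f(227,362,0,105,3.4),.026)[:2])
S=np.array([ray(c,*f(x,y,0,105,3.4),.0335)[:2] for x,y in [(414,259),(48,155),(32,470),(361,555)]]);print("studs",S,S.mean(0)) 
o=robot.get_obs();print(rel(o,[*B.mean(0),.118-.019],np.arctan2(d[1],d[0])))
E
```

```text
[[0.413  0.1946]
 [0.4112 0.2089]
 [0.4998 0.2209]
 [0.5016 0.2064]] [0.45639818 0.20770748]
7.665936139642706 0.08934473414188579
rim [array([0.4505, 0.2054])]
base [[0.4141 0.1794]
 [0.4321 0.2493]
 [0.5012 0.2314]
 [0.4831 0.1624]] [0.45762896 0.20562548]
[[ 0.49349284  0.05070663]
 [ 0.47288374 -0.07029739]
 [ 0.59589147 -0.0943073 ]]
stub [ 0.54346836 -0.01976985]
studs [[ 0.49264774  0.05242083]
 [ 0.47160208 -0.06884992]
 [ 0.59275823 -0.0896558 ]
 [ 0.61391732  0.03063777]] [ 0.54273134 -0.01886178]
(array([  1.4,  -0.2, 101.6]), np.float64(-0.4), np.float64(-172.7), 'tilt', array([-0.0021, -0.0008]))
```

Call:
{"name": "step_arm", "arguments": {
  "plan": [1,0,55,-0.4,1,0,95,-0.4,1,0,101,-0.4,1,0,101,-0.4],
  "grip": 45
}}

```text
clock: 1.82
ee_pos: [0.4566, 0.2091, 0.1004]
ee_rot: [0.214, -3.133, 0.001]
force: [-0.1, -0.5, -0.9]
finger_gap: 0.0446
```

Call:
{"name": "step_arm", "arguments": {
  "plan": [0,0,0,0,0,0,0,0,0,0,0,0,0,0,0,0],
  "grip": 0,
  "squeeze": 55
}}

```text
clock: 2.33
ee_pos: [0.458, 0.209, 0.1023]
ee_rot: [-0.213, 3.132, -0.001]
force: [-0.6, -2.1, 7.6]
finger_gap: 0.0147
```

```bash
python3 - <<'E'
from h import *
from cell import robot
o=robot.get_obs();st(o)
E
```

```text
t2.33 p [0.458  0.209  0.1023] yaw-172.20 F [-0.58 -2.12  7.61] M [-0.28   0.182  0.078] gap0.0147 q6 -1.50 tilt [ 0.0022 -0.0003]
```

Call:
{"name": "step_arm", "arguments": {
  "plan": [0,0,-30,0,0,0,-65,0,0,0,-65,0]
}}

```text
clock: 2.7
ee_pos: [0.4596, 0.2094, 0.1696]
ee_rot: [-0.213, 3.127, 0.001]
force: [-0.0, -0.3, -7.1]
finger_gap: 0.0151
```

```bash
cat >> h.py <<'E'
FC=np.array([.543,-.020]);FY=-.171
def nut(i):
    s={1:(-62,62),2:(-62,-62),3:(62,-62),4:(62,62)}[i]
    c,sn=np.cos(FY),np.sin(FY)
    return FC+np.array([[c,-sn],[sn,c]])@np.array(s)/1e3
E
python3 - <<'E'
from h import *
from cell import robot
o=robot.get_obs();st(o)
c=robot.camera_info("wrist");np.save("cw2.npy",c,allow_pickle=True)
im=robot.get_image("wrist");cv2.imwrite("pics/w2.png",im[:,:,::-1])
for i in (1,2,3,4): print(i,nut(i),rel(o,[*nut(i),.15],FY-.05))
E
```

```text
t2.70 p [0.4596 0.2094 0.1696] yaw-172.22 F [-0.03 -0.29 -7.1 ] M [ 0.051 -0.039  0.013] gap0.0151 q6 -1.50 tilt [0.0077 0.0011]
1 [0.49245467 0.05164614] (array([ -11. , -160.8,   19.7]), np.float64(20.4), np.float64(-172.22), 'tilt', array([0.0077, 0.0011]))
2 [ 0.47135386 -0.07054533] (array([  26.4, -279. ,   19.4]), np.float64(20.4), np.float64(-172.22), 'tilt', array([0.0077, 0.0011]))
3 [ 0.59354533 -0.09164614] (array([ -91.8, -316.4,   20.3]), np.float64(20.4), np.float64(-172.22), 'tilt', array([0.0077, 0.0011]))
4 [0.61464614 0.03054533] (array([-129.2, -198.2,   20.6]), np.float64(20.4), np.float64(-172.22), 'tilt', array([0.0077, 0.0011]))
```

View pics/w2.png

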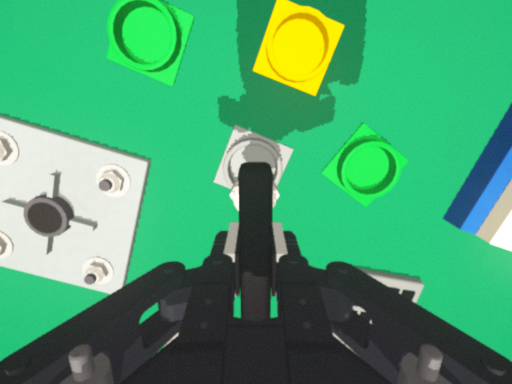

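```bash
python3 - <<'E'
from h import *
t=cv2.imread('pics/w2.png')
cv2.imwrite('pics/w2b.png',cv2.resize(t[120:240,190:320],None,fx=4.6,fy=4.6,interpolation=cv2.INTER_CUBIC))
c=np.load("cw2.npy",allow_pickle=True).item()
# tool pts
def pt(x,y,z):
    X=np.array([x+0-.0723,y-.0002,z+.14187]);M=np.array([[0,1,0],[-.957,0,-.289],[-.289,0,.957]]);q=M@X
    return (c["fx"]*q[0]/q[2]+c["cx"],c["fy"]*q[1]/q[2]+c["cy"])
for z in (-.025,-.027,-.007):
  for x in (.043,.045,.047): print(z,x,pt(x,0,z))
for x in (-.002,0,.002): print("mouth centre",x,pt(x,0,.098), "socket corner front",pt(x+.0205,0,.098))
E
```

```text
-0.025 0.043 (np.float64(254.66821790128918), np.float64(173.11615403386858))
-0.025 0.045 (np.float64(254.6660299504753), np.float64(168.69496515918883))
-0.025 0.047 (np.float64(254.66382077316015), np.float64(164.2308839257496))
-0.027 0.043 (np.float64(254.66089092539167), np.float64(174.2370795571134))
-0.027 0.045 (np.float64(254.6586314866369), np.float64(169.74956712684147))
-0.027 0.047 (np.float64(254.65634976998908), np.float64(165.21780816769848))
-0.007 0.043 (np.float64(254.72498400441748), np.float64(164.43172887105845))
-0.007 0.045 (np.float64(254.72331080461888), np.float64(160.5299591784725))
-0.007 0.047 (np.float64(254.72162342248788), np.float64(156.59511740765242))
mouth centre -0.002 (np.float64(254.90423004056694), np.float64(188.04978795437577)) socket corner front (np.float64(254.89897933988334), np.float64(166.27310807434964))
mouth centre 0 (np.float64(254.90372871265572), np.float64(185.970587844607)) socket corner front (np.float64(254.8984534541445), np.float64(164.09205718630108))
mouth centre 0.002 (np.float64(254.90322506541943), np.float64(183.8817685996916)) socket corner front (np.float64(254.89792507638091), np.float64(161.90067091121503))
```

View pics/w2b.png

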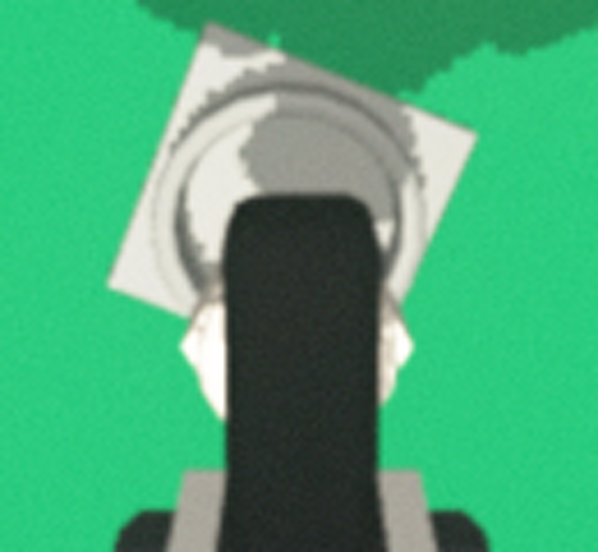

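Call:
{"name": "step_arm", "arguments": {
  "plan": [26,-279,10,20,26,-279,10,20,26,-279,10,20,26,-279,10,20,26,-279,15,20,26,-279,15,20,26,-279,15,20]
}}

```text
clock: 3.62
ee_pos: [0.4691, -0.0699, 0.1512]
ee_rot: [0.335, 3.123, 0.004]
force: [-0.3, -0.5, -6.2]
finger_gap: 0.0147
```

```bash
cat >> h.py <<'E'
L=.0983
def relm(o,i,mz,yaw,L=L):
    """shift for mouth to reach nut i at mouth height mz"""
    Rm=R.from_rotvec(o["ee_rot"]).as_matrix()
    m=o["ee_pos"]+Rm[:,2]*L
    d=np.array([*nut(i),mz])-m
    cur=np.arctan2(Rm[1,0],Rm[0,0]); a=-np.degrees(yaw-cur); a=(a+90)%180-90
    return "mouth",m.round(4),"shift",(Rm.T@d*1e3).round(1),"yaw",round(a,1)
E
python3 - <<'E'
from h import *
from cell import robot
o=robot.get_obs();st(o)
c=robot.camera_info("wrist");np.save("cw3.npy",c,allow_pickle=True)
im=robot.get_image("wrist");cv2.imwrite("pics/w3.png",im[:,:,::-1])
s=robot.get_image("scene");cv2.imwrite("pics/s3.png",cv2.resize(s[130:290,180:340,::-1],None,fx=3.7,fy=3.7,interpolation=cv2.INTER_CUBIC))
o=robot.get_obs();st(o)
print(relm(o,2,.03,FY-.05))
E
```

```text
t3.62 p [ 0.4691 -0.0699  0.1512] yaw167.75 F [-0.31 -0.47 -6.17] M [ 0.016  0.044 -0.004] gap0.0147 q6 -1.74 tilt [0.0009 0.0022]
t3.73 p [ 0.4697 -0.0695  0.152 ] yaw167.85 F [-0.03  0.6  -6.14] M [-0.023  0.032  0.016] gap0.0146 q6 -1.74 tilt [0.0025 0.0013]
('mouth', array([ 0.4699, -0.0694,  0.0537]), 'shift', array([-1.6, -0.9, 23.7]), 'yaw', np.float64(0.5))
```

View pics/w3.png

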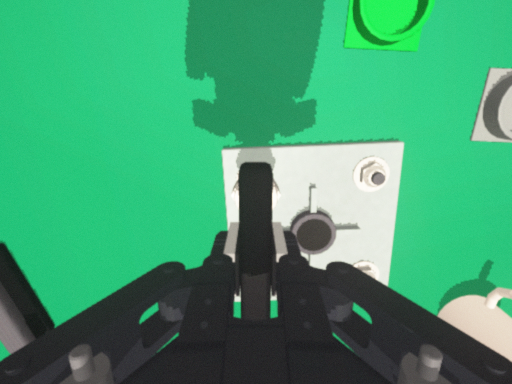

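View pics/s3.png

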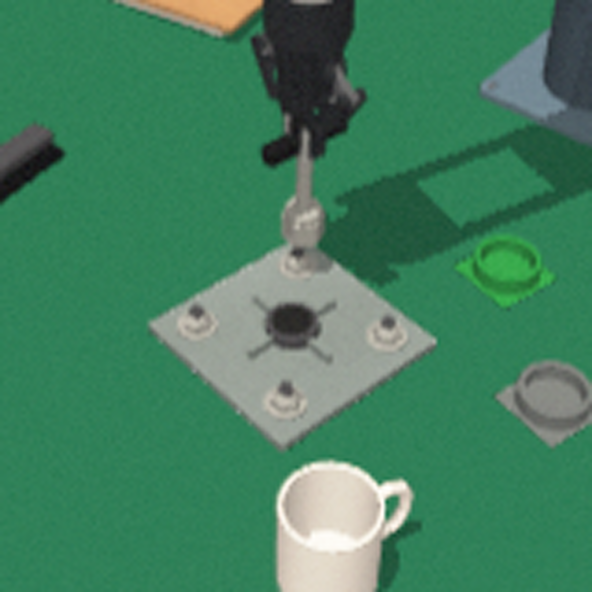

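```bash
python3 - <<'E'
from h import *
c=np.load("cw3.npy",allow_pickle=True).item()
print("pred washer1",proj(c,[*nut(1),.0135]),"stud tip1",proj(c,[*nut(1),.0335]),"stub",proj(c,[*FC,.026]))
cc,s=np.cos(FY),np.sin(FY)
for a in [(-95,-95),(-95,95),(95,95)]:
    p=FC+np.array([[cc,-s],[s,cc]])@np.array(a)/1e3;print(a,proj(c,[*p,.012]).round(1))
t=cv2.imread('pics/w3.png')
cv2.imwrite('pics/w3b.png',cv2.resize(t[130:290,210:410],None,fx=4,fy=4,interpolation=cv2.INTER_CUBIC))
E
```

```text
pred washer1 [371.95748621 172.24339221] stud tip1 [380.32106936 177.13484249] stub [314.44850368 233.16512097]
(-95, -95) [221.3 147.2]
(-95, 95) [406.3 139.3]
(95, 95) [388.  295.1]
```

View pics/w3b.png

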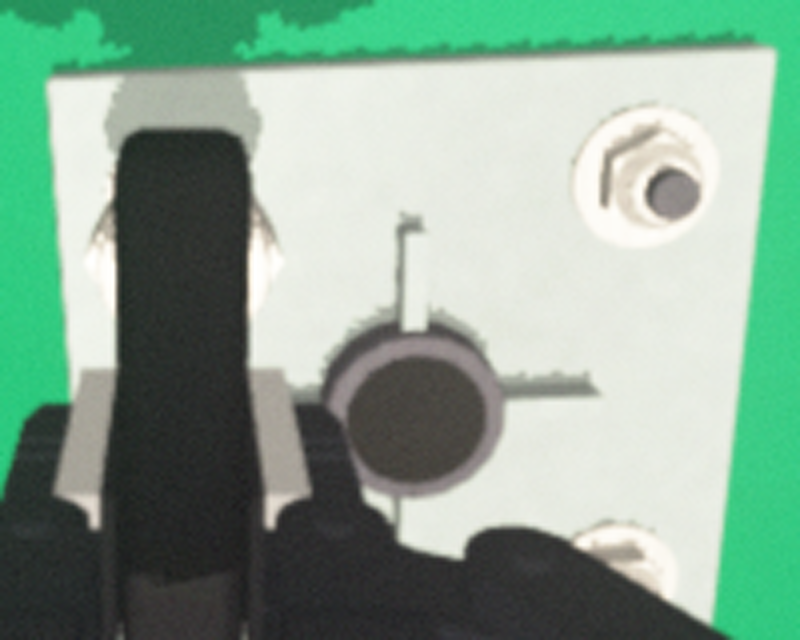

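Call:
{"name": "step_arm", "arguments": {
  "plan": [-2.2,-0.9,12,0.5,-2.2,-0.9,24,0.5,-2.2,-0.9,24,0.5]
}}

```text
clock: 4.1
ee_pos: [0.4705, -0.0699, 0.1264]
ee_rot: [-0.345, -3.122, -0.004]
force: [-0.7, 0.1, -5.6]
finger_gap: 0.0149
```

```bash
sed -i 's/FC=np.array(\[.543,/FC=np.array([.5437,/' h.py; cat > s.py <<'E'
import sys
from h import *
from cell import robot
o=robot.get_obs();st(o)
i=int(sys.argv[1]);print(*relm(o,i,.014,FY-.05))
E
python3 s.py 2
```

```text
t4.10 p [ 0.4705 -0.0699  0.1264] yaw167.40 F [-0.75  0.11 -5.57] M [-0.026 -0.018 -0.025] gap0.0149 q6 -1.74 tilt [-0.0008  0.0026]
mouth [ 0.4705 -0.0697  0.0281] shift [-1.8 -0.5 14.1] yaw 0.1
```

Call:
{"name": "step_arm", "arguments": {
  "plan": [-1.5,-0.5,2,0,-1.5,-0.5,4,0,-1.5,-0.5,6,0]
}}

```text
clock: 4.47
ee_pos: [0.4721, -0.0709, 0.1205]
ee_rot: [-0.345, -3.122, -0.004]
force: [0.4, -0.1, -4.3]
finger_gap: 0.015
```

```bash
python3 s.py 2
```

```text
t4.47 p [ 0.4721 -0.0709  0.1205] yaw167.39 F [ 0.38 -0.07 -4.3 ] M [-0.148  0.003 -0.015] gap0.0150 q6 -1.74 tilt [-0.0002  0.0023]
mouth [ 0.4721 -0.0707  0.0222] shift [0.1 0.1 8.2] yaw 0.1
```

Call:
{"name": "step_arm", "arguments": {
  "plan": [0,0,1.5,0,0,0,3,0,0,0,4.5,0]
}}

```text
clock: 4.85
ee_pos: [0.4724, -0.0713, 0.116]
ee_rot: [0.345, 3.122, 0.002]
force: [0.8, -1.5, -3.7]
finger_gap: 0.0149
```

```bash
python3 s.py 2
```

```text
t4.85 p [ 0.4724 -0.0713  0.116 ] yaw167.39 F [ 0.78 -1.47 -3.73] M [-0.477 -0.084  0.033] gap0.0149 q6 -1.74 tilt [0.0005 0.0015]
mouth [ 0.4724 -0.0712  0.0177] shift [0.5 0.5 3.7] yaw 0.1
```

Call:
{"name": "step_arm", "arguments": {
  "plan": [0,0,1.5,0,0,0,3,0,0,0,4,0]
}}

```text
clock: 5.22
ee_pos: [0.4727, -0.0715, 0.1123]
ee_rot: [0.345, 3.122, 0.002]
force: [-0.9, -0.7, 5.1]
finger_gap: 0.0147
```

```bash
python3 s.py 2
```

```text
t5.22 p [ 0.4727 -0.0715  0.1123] yaw167.39 F [-0.93 -0.69  5.13] M [-0.281  0.277 -0.019] gap0.0147 q6 -1.74 tilt [0.0012 0.0012]
mouth [ 0.4729 -0.0714  0.014 ] shift [1.  0.6 0. ] yaw 0.1
```

Call:
{"name": "step_arm", "arguments": {
  "plan": [0,0,0,3,0,0,0,6]
}}

```text
clock: 5.48
ee_pos: [0.4727, -0.0717, 0.1124]
ee_rot: [0.51, 3.099, 0.001]
force: [-0.7, -2.2, -3.1]
finger_gap: 0.0147
```

```bash
python3 s.py 2
```

```text
t5.47 p [ 0.4727 -0.0717  0.1124] yaw161.32 F [-0.7  -2.23 -3.13] M [-0.628  0.06   0.117] gap0.0147 q6 -1.63 tilt [0.0011 0.0006]
mouth [ 0.4728 -0.0717  0.0141] shift [1.  0.8 0.1] yaw -6.0
```

Call:
{"name": "step_arm", "arguments": {
  "plan": [0,-0.5,0,6,0,-0.5,0,12,0,-0.5,0,18,0,-0.5,0,24,0,-0.5,0,30,0,-0.5,0,36,0,-0.5,0,38,0,-0.5,0,38]
}}

```text
clock: 6.48
ee_pos: [0.4723, -0.0723, 0.1124]
ee_rot: [1.489, 2.766, 0.001]
force: [-1.7, -3.0, -2.5]
finger_gap: 0.0149
```

```bash
python3 s.py 2
```

```text
t6.47 p [ 0.4723 -0.0723  0.1124] yaw123.40 F [-1.69 -2.95 -2.48] M [-0.488  0.28   0.143] gap0.0149 q6 -0.97 tilt [0.0006 0.0005]
mouth [ 0.4724 -0.0722  0.0141] shift [1.6 0.7 0.1] yaw -43.9
```

Call:
{"name": "step_arm", "arguments": {
  "plan": [0,0,0,-7,0,0,-15,-7,0,0,-38,-7]
}}

```text
clock: 6.85
ee_pos: [0.4715, -0.0715, 0.1507]
ee_rot: [-1.32, -2.848, -0.002]
force: [-0.8, -0.6, -5.2]
finger_gap: 0.0148
```

```bash
sed -i 's/,-.020\])/,-.0205])/' h.py; python3 s.py 4
```

```text
t6.85 p [ 0.4715 -0.0715  0.1507] yaw130.27 F [-0.83 -0.65 -5.25] M [-0.02  -0.052 -0.002] gap0.0148 q6 -1.09 tilt [-0.0016  0.0023]
mouth [ 0.4713 -0.0713  0.0524] shift [-15.8 175.4  38.4] yaw -37.1
```

Call:
{"name": "step_arm", "arguments": {
  "plan": [-4,45,0,-10,-9,100,0,-20,-14,155,0,-30,-15.8,175.4,0,-37,-15.8,175.4,10,-37,-15.8,175.4,23,-37,-15.8,175.4,23,-37]
}}

```text
clock: 7.72
ee_pos: [0.6133, 0.0295, 0.1258]
ee_rot: [-0.351, -3.115, -0.003]
force: [-0.6, -0.1, -5.0]
finger_gap: 0.015
```

```bash
python3 s.py 4
```

```text
t7.72 p [0.6133 0.0295 0.1258] yaw167.14 F [-0.61 -0.11 -5.02] M [ 0.002 -0.065  0.007] gap0.0150 q6 -1.48 tilt [-0.0062  0.0029]
mouth [0.6127 0.0298 0.0275] shift [-2.6  0.8 13.5] yaw -0.2
```

Call:
{"name": "step_arm", "arguments": {
  "plan": [-2.4,0.8,0,0,-2.4,0.8,2,0,-2.4,0.8,5,0]
}}

```text
clock: 8.1
ee_pos: [0.616, 0.0295, 0.1211]
ee_rot: [-0.352, -3.116, -0.004]
force: [0.2, 0.5, -6.6]
finger_gap: 0.015
```

```bash
python3 s.py 4
```

```text
t8.10 p [0.616  0.0295 0.1211] yaw167.11 F [ 0.25  0.53 -6.59] M [ 0.001 -0.024  0.007] gap0.0150 q6 -1.48 tilt [-0.0054  0.0029]
mouth [0.6155 0.0298 0.0228] shift [0.1 0.2 8.8] yaw -0.2
```

Call:
{"name": "step_arm", "arguments": {
  "plan": [0,0,2,0,0,0,4,0,0,0,5.5,0]
}}

```text
clock: 8.48
ee_pos: [0.6161, 0.0293, 0.1155]
ee_rot: [-0.352, -3.116, -0.003]
force: [0.6, -0.8, -4.5]
finger_gap: 0.0152
```

```bash
python3 s.py 4
```

```text
t8.47 p [0.6161 0.0293 0.1155] yaw167.11 F [ 0.58 -0.79 -4.45] M [-0.257 -0.076  0.021] gap0.0152 q6 -1.48 tilt [-0.0052  0.0025]
mouth [0.6156 0.0296 0.0172] shift [0.3 0.4 3.2] yaw -0.2
```

Engaged on the hex; go to the bottom and start to turn.

Call:
{"name": "step_arm", "arguments": {
  "plan": [0,0,1.5,0,0,0,3.2,0,0,0,3.2,3,0,0,3.2,6]
}}

```text
clock: 8.98
ee_pos: [0.6163, 0.0291, 0.1125]
ee_rot: [-0.517, -3.094, -0.002]
force: [-0.5, -1.5, -4.1]
finger_gap: 0.0149
```

```bash
python3 s.py 4
```

```text
t8.97 p [0.6163 0.0291 0.1125] yaw161.02 F [-0.48 -1.5  -4.07] M [-0.38  -0.086  0.073] gap0.0149 q6 -1.37 tilt [-0.0046  0.0019]
mouth [0.6159 0.0293 0.0142] shift [0.7 0.6 0.2] yaw -6.3
```

Call:
{"name": "step_arm", "arguments": {
  "plan": [0,0,0,3,0,0,0,5]
}}

```text
clock: 9.22
ee_pos: [0.6163, 0.029, 0.1125]
ee_rot: [-0.653, -3.068, -0.001]
force: [0.4, -1.6, -4.9]
finger_gap: 0.0147
```

```bash
python3 s.py 4
```

```text
t9.22 p [0.6163 0.029  0.1125] yaw155.97 F [ 0.4  -1.55 -4.92] M [-0.355 -0.073  0.174] gap0.0147 q6 -1.29 tilt [-0.0046  0.0016]
mouth [0.6158 0.0291 0.0142] shift [0.8 0.7 0.2] yaw -11.4
```

Call:
{"name": "step_arm", "arguments": {
  "plan": [0,0,0,6,0,0,0,12,0,0,0,18,0,0,0,24,0,0,0,30,0,0,0,33.5,0,0,0,33.5]
}}

```text
clock: 10.1
ee_pos: [0.6161, 0.0287, 0.1125]
ee_rot: [-1.508, -2.75, 0.002]
force: [-1.2, -2.3, -3.3]
finger_gap: 0.015
```

```bash
python3 s.py 4
```

```text
t10.10 p [0.6161 0.0287 0.1125] yaw122.51 F [-1.2  -2.35 -3.33] M [-0.493  0.206  0.106] gap0.0150 q6 -0.70 tilt [-0.0051  0.0012]
mouth [0.6155 0.0288 0.0142] shift [1.1 0.5 0.2] yaw -44.8
```

Call:
{"name": "step_arm", "arguments": {
  "plan": [0,0,0,-8,0,0,-15,-13,0,0,-38,-13]
}}

```text
clock: 10.48
ee_pos: [0.6153, 0.0292, 0.1496]
ee_rot: [-1.183, -2.901, 0.001]
force: [-0.5, 0.4, -4.9]
finger_gap: 0.0148
```

```bash
python3 s.py 1
```

```text
t10.47 p [0.6153 0.0292 0.1496] yaw135.63 F [-0.49  0.36 -4.86] M [0.005 0.013 0.019] gap0.0148 q6 -0.93 tilt [-0.008   0.0024]
mouth [0.6146 0.0295 0.0513] shift [101.7 -69.2  38.3] yaw -31.7
```

```bash
sed -i 's/^FC=.*/FC=np.array([.5440,-.0212]);FY=-.173/' h.py; python3 s.py 1
```

```text
t10.47 p [0.6153 0.0292 0.1496] yaw135.63 F [-0.49  0.36 -4.86] M [0.005 0.013 0.019] gap0.0148 q6 -0.93 tilt [-0.008   0.0024]
mouth [0.6146 0.0295 0.0513] shift [100.9 -69.4  38.3] yaw -31.6
```

Call:
{"name": "step_arm", "arguments": {
  "plan": [48,-33,0,0,96,-66,0,0,101,-69.4,5,0,101,-69.4,20,0,101,-69.4,23,0]
}}

```text
clock: 11.1
ee_pos: [0.495, 0.0502, 0.1265]
ee_rot: [-1.183, -2.901, 0.001]
force: [-0.6, 0.2, -5.4]
finger_gap: 0.0149
```

```bash
python3 s.py 1;  python3 - <<'E'
from h import *
from cell import robot
s=robot.get_image("scene");cv2.imwrite("pics/s4.png",cv2.resize(s[140:260,200:320,::-1],None,fx=5,fy=5,interpolation=cv2.INTER_CUBIC))
E
```

```text
t11.10 p [0.495  0.0502 0.1265] yaw135.64 F [-0.65  0.23 -5.45] M [-0.029  0.001  0.012] gap0.0149 q6 -0.92 tilt [-0.0088  0.0027]
mouth [0.4941 0.0504 0.0282] shift [ 0.3 -0.2 14.2] yaw -31.6
```

View pics/s4.png

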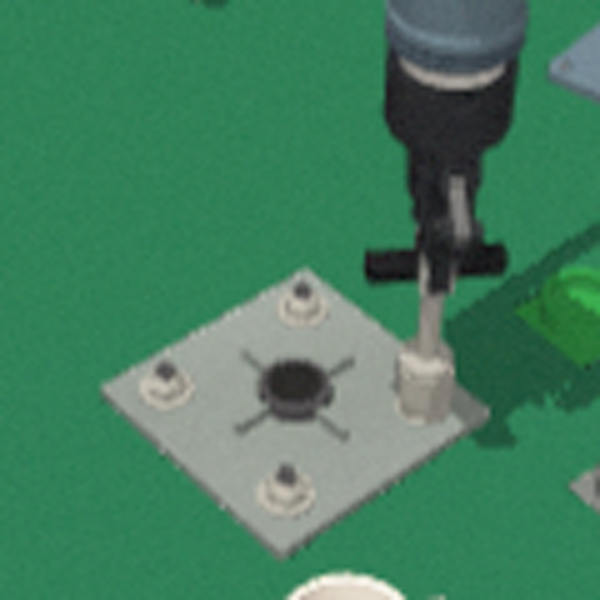

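Call:
{"name": "step_arm", "arguments": {
  "plan": [0,0,2.5,0,0,0,5,0,0,0,7.5,0,0,0,8.5,0]
}}

```text
clock: 11.65
ee_pos: [0.4948, 0.0501, 0.118]
ee_rot: [-1.182, -2.9, 0.002]
force: [-1.3, -0.2, -5.1]
finger_gap: 0.0147
```

```bash
python3 s.py 1
```

```text
t11.65 p [0.4948 0.0501 0.118 ] yaw135.63 F [-1.25 -0.18 -5.07] M [-0.105  0.226  0.011] gap0.0147 q6 -0.92 tilt [-0.0096  0.0027]
mouth [0.4938 0.0504 0.0197] shift [ 0.2 -0.   5.7] yaw -31.6
```

Call:
{"name": "step_arm", "arguments": {
  "plan": [0,0,2,0,0,0,4,0,0,0,5.7,0,0,0,5.7,3]
}}

```text
clock: 12.15
ee_pos: [0.4946, 0.0501, 0.1125]
ee_rot: [-1.259, -2.867, 0.003]
force: [-2.2, -0.7, -0.7]
finger_gap: 0.0147
```

```bash
python3 s.py 1
```

```text
t12.15 p [0.4946 0.0501 0.1125] yaw132.58 F [-2.16 -0.74 -0.7 ] M [-0.139  0.535  0.117] gap0.0147 q6 -0.87 tilt [-0.0098  0.0025]
mouth [0.4937 0.0503 0.0142] shift [0.2 0.1 0.2] yaw -34.6
```

Call:
{"name": "step_arm", "arguments": {
  "plan": [0,0,0,6,0,0,0,12,0,0,0,18,0,0,0,24,0,0,0,30,0,0,0,34,0,0,0,36]
}}

```text
clock: 13.02
ee_pos: [0.4942, 0.0501, 0.1126]
ee_rot: [-2.085, -2.337, 0.008]
force: [-2.3, -0.4, -0.7]
finger_gap: 0.0152
```

```bash
python3 s.py 1
```

```text
t13.03 p [0.4942 0.0501 0.1126] yaw96.54 F [-2.33 -0.37 -0.67] M [-0.028  0.679  0.212] gap0.0152 q6 -0.24 tilt [-0.0105  0.0024]
mouth [0.4931 0.0504 0.0143] shift [0.1 0.5 0.3] yaw -70.7
```

Call:
{"name": "step_arm", "arguments": {
  "plan": [0,0,0,2,0,0,0,3.5]
}}

```text
clock: 13.28
ee_pos: [0.4941, 0.0501, 0.1126]
ee_rot: [-2.157, -2.272, 0.009]
force: [-2.4, 0.2, -0.6]
finger_gap: 0.015
```

```bash
python3 s.py 1
```

```text
t13.28 p [0.4941 0.0501 0.1126] yaw92.97 F [-2.45  0.24 -0.59] M [-0.036  0.581  0.222] gap0.0150 q6 -0.18 tilt [-0.0107  0.0024]
mouth [0.4931 0.0504 0.0143] shift [0.2 0.6 0.3] yaw -74.2
```

Call:
{"name": "step_arm", "arguments": {
  "plan": [0,0,0,2,0,0,0,3]
}}

```text
clock: 13.52
ee_pos: [0.494, 0.0501, 0.1126]
ee_rot: [-2.217, -2.213, 0.009]
force: [-1.2, 0.3, -1.7]
finger_gap: 0.0149
```

```bash
python3 s.py 1
```

```text
t13.53 p [0.494  0.0501 0.1126] yaw89.90 F [-1.19  0.3  -1.72] M [-0.022  0.487  0.195] gap0.0149 q6 -0.12 tilt [-0.0108  0.0024]
mouth [0.493  0.0503 0.0143] shift [0.2 0.6 0.3] yaw -77.3
```

Call:
{"name": "step_arm", "arguments": {
  "plan": [0,0,0,2,0,0,0,3]
}}

```text
clock: 13.78
ee_pos: [0.4941, 0.0501, 0.1126]
ee_rot: [-2.276, -2.152, 0.01]
force: [-1.9, -0.5, -1.5]
finger_gap: 0.0148
```

```bash
python3 s.py 1
```

```text
t13.78 p [0.4941 0.0501 0.1126] yaw86.81 F [-1.95 -0.5  -1.48] M [0.034 0.484 0.2  ] gap0.0148 q6 -0.07 tilt [-0.0108  0.0024]
mouth [0.493  0.0503 0.0144] shift [0.2 0.6 0.3] yaw -80.4
```

Call:
{"name": "step_arm", "arguments": {
  "plan": [0,0,0,2,0,0,0,3.5]
}}

```text
clock: 14.02
ee_pos: [0.4941, 0.0501, 0.1127]
ee_rot: [-2.342, -2.08, 0.01]
force: [-2.7, 0.1, -2.0]
finger_gap: 0.0148
```

```bash
python3 s.py 1
```

```text
t14.03 p [0.4941 0.0501 0.1127] yaw83.20 F [-2.72  0.14 -1.98] M [0.013 0.532 0.19 ] gap0.0148 q6 -0.01 tilt [-0.0108  0.0025]
mouth [0.493  0.0504 0.0144] shift [0.2 0.6 0.4] yaw -84.0
```

Call:
{"name": "step_arm", "arguments": {
  "plan": [0,0,0,2,0,0,0,4],
  "squeeze": 60
}}

```text
clock: 14.28
ee_pos: [0.494, 0.0502, 0.1126]
ee_rot: [-2.416, -1.994, 0.011]
force: [-2.4, -0.2, -1.7]
finger_gap: 0.0147
```

```bash
python3 s.py 1
```

```text
t14.28 p [0.494  0.0502 0.1126] yaw79.07 F [-2.41 -0.21 -1.72] M [0.011 0.501 0.168] gap0.0147 q6 0.07 tilt [-0.0109  0.0025]
mouth [0.493  0.0504 0.0143] shift [0.3 0.6 0.3] yaw -88.2
```

```bash
python3 - <<'E'
from h import *
from cell import robot
im=robot.get_image("wrist");cv2.imwrite("pics/w5.png",im[:,:,::-1])
E
```

```text
(no output)
```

View pics/w5.png

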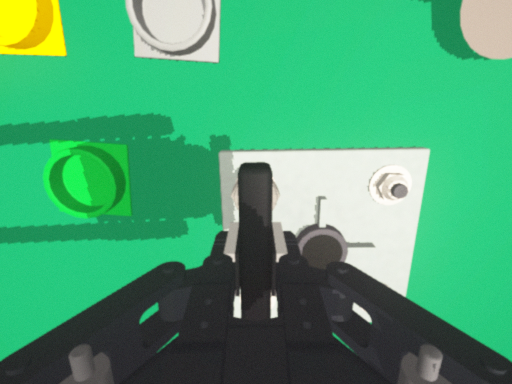

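Call:
{"name": "step_arm", "arguments": {
  "plan": [0,0,0,2,0,0,0,3]
}}

```text
clock: 14.58
ee_pos: [0.4941, 0.0502, 0.1127]
ee_rot: [-2.47, -1.928, 0.011]
force: [-2.1, -0.1, -1.5]
finger_gap: 0.015
```

```bash
python3 s.py 1
```

```text
t14.57 p [0.4941 0.0502 0.1127] yaw75.96 F [-2.1  -0.05 -1.49] M [0.072 0.515 0.298] gap0.0150 q6 0.12 tilt [-0.0108  0.0024]
mouth [0.493  0.0504 0.0144] shift [0.3 0.6 0.4] yaw 88.7
```

Call:
{"name": "step_arm", "arguments": {
  "plan": [0,0,0,1,0,0,0,2.5]
}}

```text
clock: 14.82
ee_pos: [0.4941, 0.0502, 0.1127]
ee_rot: [-2.512, -1.872, 0.011]
force: [-1.5, -0.2, -1.6]
finger_gap: 0.0148
```

```bash
python3 s.py 1
```

```text
t14.82 p [0.4941 0.0502 0.1127] yaw73.39 F [-1.48 -0.19 -1.6 ] M [0.041 0.491 0.396] gap0.0148 q6 0.16 tilt [-0.0107  0.0024]
mouth [0.493  0.0504 0.0144] shift [0.3 0.5 0.4] yaw 86.2
```

Call:
{"name": "step_arm", "arguments": {
  "plan": [0,0,0,1.2,0,0,0,1.2,0,0,0,-6,0,0,0,-12,0,0,-15,-12,0,0,-37,-12]
}}

```text
clock: 15.58
ee_pos: [0.4946, 0.0501, 0.1502]
ee_rot: [-2.305, -2.12, 0.01]
force: [-0.2, 1.1, -4.9]
finger_gap: 0.0147
```

```bash
python3 s.py 3;  python3 - <<'E'
import cv2
t=cv2.imread('pics/w1.png')
cv2.imwrite('pics/n3.png',cv2.resize(t[215:265,0:50],None,fx=10,fy=10,interpolation=cv2.INTER_CUBIC))
cv2.imwrite('pics/n4.png',cv2.resize(cv2.imread('pics/w5.png')[160:210,360:420],None,fx=10,fy=10,interpolation=cv2.INTER_CUBIC))
E
```

```text
t15.57 p [0.4946 0.0501 0.1502] yaw85.21 F [-0.18  1.12 -4.92] M [ 0.033 -0.087 -0.007] gap0.0147 q6 -0.04 tilt [-0.0111  0.0027]
mouth [0.4935 0.0504 0.0519] shift [-134.5  113.    36.4] yaw -82.0
```

View pics/n3.png

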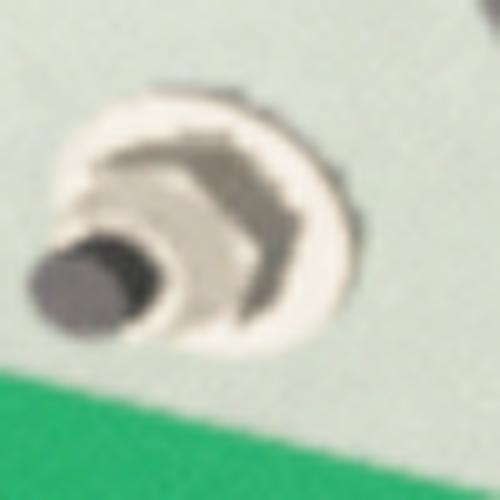

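View pics/n4.png

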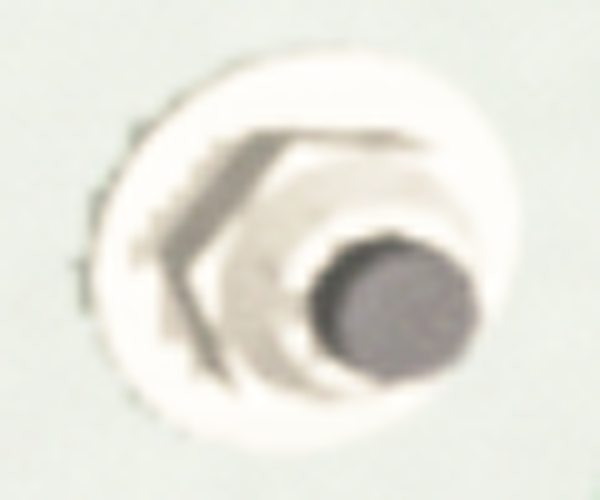

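```bash
python3 - <<'E'
from h import *
c=np.load("cw1.npy",allow_pickle=True).item()
def ang(pts,z):
    P=[ray(c,(x+.5)/10-.5+ox,(y+.5)/10-.5+oy,z)[:2] for x,y in pts]
    for a,b in zip(P,P[1:]):
        d=b-a; n=(np.degrees(np.arctan2(d[1],d[0]))+90); print("edge len mm",round(1e3*np.linalg.norm(d),1),"normal mod60",round(n%60,1))
ox,oy=0,215
print("n3 mid");ang([(100,172),(185,165),(252,250),(240,320)],.022)
print("n3 base");ang([(230,135),(300,215),(245,320)],.014)
E
```

```text
n3 mid
edge len mm 11.3 normal mod60 12.3
edge len mm 13.5 normal mod60 2.3
edge len mm 11.0 normal mod60 15.5
n3 base
edge len mm 13.3 normal mod60 6.3
edge len mm 19.2 normal mod60 1.8
```

Call:
{"name": "step_arm", "arguments": {
  "plan": [-45,38,0,7,-90,76,0,15,-131,110,0,15,-134.5,113,6,15,-134.5,113,20,15,-134.5,113,22,15]
}}

```text
clock: 16.32
ee_pos: [0.5938, -0.0917, 0.1249]
ee_rot: [-2.56, -1.8, 0.015]
force: [-0.2, 0.8, -7.0]
finger_gap: 0.0149
```

```bash
python3 s.py 3
```

```text
t16.32 p [ 0.5938 -0.0917  0.1249] yaw70.21 F [-0.21  0.79 -7.02] M [0.042 0.001 0.036] gap0.0149 q6 0.01 tilt [-0.0151  0.0045]
mouth [ 0.5923 -0.0913  0.0267] shift [-0.8  2.7 12.6] yaw 83.0
```

Call:
{"name": "step_arm", "arguments": {
  "plan": [-0.8,2.5,0,0,-0.8,2.5,3,0,-0.8,2.5,5,0,-0.8,2.5,6,0]
}}

```text
clock: 16.82
ee_pos: [0.5958, -0.0933, 0.1192]
ee_rot: [-2.56, -1.8, 0.015]
force: [-0.1, -0.5, -4.4]
finger_gap: 0.0152
```

```bash
python3 s.py 3
```

```text
t16.82 p [ 0.5958 -0.0933  0.1192] yaw70.23 F [-0.12 -0.53 -4.36] M [-0.155  0.069 -0.048] gap0.0152 q6 0.01 tilt [-0.0147  0.004 ]
mouth [ 0.5944 -0.0929  0.0209] shift [0.  0.1 6.9] yaw 83.0
```

Call:
{"name": "step_arm", "arguments": {
  "plan": [0,0,1.5,0,0,0,3,0,0,0,4.5,0]
}}

```text
clock: 17.2
ee_pos: [0.5957, -0.0934, 0.1145]
ee_rot: [-2.56, -1.8, 0.015]
force: [0.1, -0.1, -5.8]
finger_gap: 0.0148
```

```bash
python3 s.py 3
```

```text
t17.20 p [ 0.5957 -0.0934  0.1145] yaw70.22 F [ 0.07 -0.15 -5.76] M [-0.209  0.057 -0.053] gap0.0148 q6 0.01 tilt [-0.0148  0.004 ]
mouth [ 0.5943 -0.093   0.0163] shift [0.1 0.1 2.3] yaw 83.0
```

Call:
{"name": "step_arm", "arguments": {
  "plan": [0,0,1.2,0,0,0,2.4,0,0,0,2.4,4,0,0,2.4,10,0,0,2.4,16,0,0,2.4,22,0,0,2.4,28,0,0,2.4,32,0,0,2.4,34]
}}

```text
clock: 18.32
ee_pos: [0.5954, -0.0935, 0.1128]
ee_rot: [-2.979, -0.973, 0.021]
force: [-3.1, -0.5, 2.1]
finger_gap: 0.0147
```

```bash
python3 s.py 3
```

```text
t18.32 p [ 0.5954 -0.0935  0.1128] yaw36.18 F [-3.06 -0.55  2.07] M [-0.166  0.878  0.284] gap0.0147 q6 0.60 tilt [-0.0151  0.0035]
mouth [ 0.5939 -0.0932  0.0145] shift [0.6 0.1 0.5] yaw 49.0
```

Call:
{"name": "step_arm", "arguments": {
  "plan": [0,0,0,1.5,0,0,0,3]
}}

```text
clock: 18.58
ee_pos: [0.5953, -0.0935, 0.1129]
ee_rot: [-3.004, -0.893, 0.022]
force: [-3.0, 0.3, 1.1]
finger_gap: 0.0152
```

```bash
python3 s.py 3
```

```text
t18.57 p [ 0.5953 -0.0935  0.1129] yaw33.12 F [-2.95  0.26  1.09] M [-0.085  0.728  0.209] gap0.0152 q6 0.65 tilt [-0.0154  0.0035]
mouth [ 0.5938 -0.0932  0.0146] shift [0.7 0.2 0.6] yaw 45.9
```

Still turning at friction torque.

Call:
{"name": "step_arm", "arguments": {
  "plan": [0,0,0,1.5,0,0,0,3]
}}

```text
clock: 18.82
ee_pos: [0.5952, -0.0935, 0.1129]
ee_rot: [-3.027, -0.812, 0.022]
force: [-3.0, -0.2, 0.3]
finger_gap: 0.0147
```

```bash
python3 s.py 3
```

```text
t18.82 p [ 0.5952 -0.0935  0.1129] yaw30.04 F [-2.98 -0.22  0.32] M [-0.104  0.702  0.174] gap0.0147 q6 0.71 tilt [-0.0155  0.0035]
mouth [ 0.5937 -0.0932  0.0146] shift [0.7 0.2 0.6] yaw 42.8
```

Call:
{"name": "step_arm", "arguments": {
  "plan": [0,0,0,1.5,0,0,0,3.5]
}}

```text
clock: 19.08
ee_pos: [0.5952, -0.0935, 0.1128]
ee_rot: [-3.052, -0.716, 0.022]
force: [-2.5, 0.3, 1.2]
finger_gap: 0.015
```

```bash
python3 s.py 3
```

```text
t19.07 p [ 0.5952 -0.0935  0.1128] yaw26.41 F [-2.55  0.27  1.19] M [-0.109  0.655  0.209] gap0.0150 q6 0.77 tilt [-0.0156  0.0036]
mouth [ 0.5937 -0.0931  0.0146] shift [0.7 0.2 0.5] yaw 39.2
```

Call:
{"name": "step_arm", "arguments": {
  "plan": [0,0,0,1.5,0,0,0,3.5]
}}

```text
clock: 19.32
ee_pos: [0.5952, -0.0935, 0.1129]
ee_rot: [-3.073, -0.619, 0.023]
force: [-2.4, -0.3, -0.2]
finger_gap: 0.015
```

```bash
python3 s.py 3
```

```text
t19.32 p [ 0.5952 -0.0935  0.1129] yaw22.79 F [-2.43 -0.29 -0.25] M [-0.162  0.666  0.26 ] gap0.0150 q6 0.83 tilt [-0.0156  0.0036]
mouth [ 0.5937 -0.0931  0.0146] shift [0.8 0.1 0.6] yaw 35.6
```

Call:
{"name": "step_arm", "arguments": {
  "plan": [0,0,0,1.2,0,0,0,2.5]
}}

```text
clock: 19.58
ee_pos: [0.5952, -0.0935, 0.1129]
ee_rot: [-3.087, -0.55, 0.023]
force: [-3.5, 0.3, 0.2]
finger_gap: 0.0148
```

```bash
python3 s.py 3
```

```text
t19.57 p [ 0.5952 -0.0935  0.1129] yaw20.20 F [-3.48  0.34  0.24] M [-0.084  0.716  0.197] gap0.0148 q6 0.88 tilt [-0.0156  0.0036]
mouth [ 0.5936 -0.0931  0.0146] shift [0.8 0.1 0.6] yaw 33.0
```

Call:
{"name": "step_arm", "arguments": {
  "plan": [0,0,0,1.5,0,0,0,3.5]
}}

```text
clock: 19.82
ee_pos: [0.5952, -0.0934, 0.1128]
ee_rot: [-3.103, -0.452, 0.023]
force: [-3.5, 0.2, -0.1]
finger_gap: 0.0149
```

```bash
python3 s.py 3
```

```text
t19.82 p [ 0.5952 -0.0934  0.1128] yaw16.58 F [-3.47  0.2  -0.08] M [-0.095  0.732  0.267] gap0.0149 q6 0.94 tilt [-0.0157  0.0037]
mouth [ 0.5936 -0.093   0.0146] shift [0.8 0.1 0.6] yaw 29.4
```

Call:
{"name": "step_arm", "arguments": {
  "plan": [0,0,0,1.2,0,0,0,2.5]
}}

```text
clock: 20.08
ee_pos: [0.5951, -0.0934, 0.1128]
ee_rot: [-3.113, -0.382, 0.024]
force: [-3.0, -0.1, -0.0]
finger_gap: 0.0149
```

```bash
python3 s.py 3
```

```text
t20.07 p [ 0.5951 -0.0934  0.1128] yaw13.99 F [-2.98 -0.08 -0.03] M [-0.064  0.721  0.179] gap0.0149 q6 0.99 tilt [-0.0157  0.0038]
mouth [ 0.5936 -0.093   0.0146] shift [0.8 0.1 0.5] yaw 26.8
```

Call:
{"name": "step_arm", "arguments": {
  "plan": [0,0,0,1.5,0,0,0,3.5]
}}

```text
clock: 20.32
ee_pos: [0.5952, -0.0934, 0.1129]
ee_rot: [-3.124, -0.283, 0.024]
force: [-2.6, -0.7, -0.2]
finger_gap: 0.0145
```

```bash
python3 s.py 3
```

```text
t20.32 p [ 0.5952 -0.0934  0.1129] yaw10.36 F [-2.59 -0.71 -0.22] M [-0.028  0.718  0.312] gap0.0145 q6 1.05 tilt [-0.0157  0.0038]
mouth [ 0.5936 -0.093   0.0146] shift [0.8 0.1 0.6] yaw 23.1
```

Call:
{"name": "step_arm", "arguments": {
  "plan": [0,0,0,1.2,0,0,0,2.5]
}}

```text
clock: 20.58
ee_pos: [0.5951, -0.0933, 0.1128]
ee_rot: [-3.129, -0.213, 0.024]
force: [-3.3, -0.4, -0.2]
finger_gap: 0.0151
```

```bash
python3 s.py 3
```

```text
t20.57 p [ 0.5951 -0.0933  0.1128] yaw7.79 F [-3.33 -0.38 -0.15] M [-0.011  0.737  0.386] gap0.0151 q6 1.10 tilt [-0.0157  0.0038]
mouth [ 0.5936 -0.093   0.0146] shift [0.8 0.1 0.5] yaw 20.6
```

Call:
{"name": "step_arm", "arguments": {
  "plan": [0,0,0,1,0,0,0,2]
}}

```text
clock: 20.82
ee_pos: [0.5951, -0.0933, 0.1129]
ee_rot: [-3.133, -0.157, 0.024]
force: [-3.3, 0.8, 1.0]
finger_gap: 0.0151
```

```bash
python3 s.py 3
```

```text
t20.82 p [ 0.5951 -0.0933  0.1129] yaw5.74 F [-3.34  0.83  1.  ] M [-0.067  0.718  0.468] gap0.0151 q6 1.13 tilt [-0.0157  0.0037]
mouth [ 0.5936 -0.0929  0.0146] shift [0.8 0.1 0.6] yaw 18.5
```

Call:
{"name": "step_arm", "arguments": {
  "plan": [0,0,0,-6,0,0,-2,-10,0,0,-18,-10,0,0,-38,-10,0,0,-38,-10]
}}

```text
clock: 21.45
ee_pos: [0.5979, -0.0939, 0.1536]
ee_rot: [-3.109, -0.427, 0.015]
force: [0.2, 0.1, -5.6]
finger_gap: 0.0149
```

```bash
python3 s.py 2
```

```text
t21.45 p [ 0.5979 -0.0939  0.1536] yaw15.63 F [ 0.25  0.1  -5.56] M [-0.056 -0.079  0.015] gap0.0149 q6 0.96 tilt [-0.0097  0.0023]
mouth [ 0.597  -0.0936  0.0553] shift [-113.8  -54.6   42.5] yaw 28.4
```

Call:
{"name": "step_arm", "arguments": {
  "plan": [-50,-24,4,1,-100,-48,4,1,-113.8,-54.6,8,1,-113.8,-54.6,22,1,-113.8,-54.6,27,1,-113.8,-54.6,27,1]
}}

```text
clock: 22.2
ee_pos: [0.4739, -0.072, 0.1271]
ee_rot: [-3.112, -0.399, 0.016]
force: [-0.0, -0.1, -5.0]
finger_gap: 0.0153
```

```bash
python3 s.py 2
```

```text
t22.20 p [ 0.4739 -0.072   0.1271] yaw14.61 F [-0.02 -0.09 -5.02] M [ 0.006 -0.025 -0.048] gap0.0153 q6 0.93 tilt [-0.0106  0.0028]
mouth [ 0.4728 -0.0717  0.0288] shift [-0.4 -0.2 14.8] yaw 27.4
```

Call:
{"name": "step_arm", "arguments": {
  "plan": [-0.3,0,3,0,-0.3,0,6,0,-0.3,0,8.5,0,-0.3,0,9.5,0]
}}

```text
clock: 22.7
ee_pos: [0.4745, -0.0726, 0.1195]
ee_rot: [-3.114, -0.399, 0.012]
force: [-3.2, 0.0, 14.5]
finger_gap: 0.0145
```

```bash
python3 s.py 2
```

```text
t22.70 p [ 0.4745 -0.0726  0.1195] yaw14.62 F [-3.18e+00  1.00e-02  1.45e+01] M [0.124 1.136 0.056] gap0.0145 q6 0.93 tilt [-0.0082  0.0015]
mouth [ 0.4737 -0.0724  0.0212] shift [-1.1 -1.1  7.2] yaw 27.4
```

Call:
{"name": "step_arm", "arguments": {
  "plan": [0,0,-2.5,0,-1.3,-1,-2.5,0,-1.3,-1,-1,0,-1.3,-1,1,0]
}}

```text
clock: 23.2
ee_pos: [0.4736, -0.0721, 0.1192]
ee_rot: [-3.114, -0.4, 0.01]
force: [-3.1, 0.3, 11.3]
finger_gap: 0.0146
```

```bash
python3 s.py 2
```

```text
t23.20 p [ 0.4736 -0.0721  0.1192] yaw14.62 F [-3.08  0.28 11.3 ] M [ 0.201  0.822 -0.019] gap0.0146 q6 0.93 tilt [-0.0067  0.001 ]
mouth [ 0.473  -0.072   0.0209] shift [-0.5 -0.6  6.9] yaw 27.4
```

Call:
{"name": "step_arm", "arguments": {
  "plan": [0,0,-4,0,0,0,-8,0,0,0,-8,0]
}}

```text
clock: 23.58
ee_pos: [0.474, -0.0722, 0.1274]
ee_rot: [-3.114, -0.399, 0.009]
force: [-0.3, -0.1, -6.2]
finger_gap: 0.0148
```

```bash
python3 s.py 2; python3 - <<'E'
from h import *
from cell import robot
im=robot.get_image("wrist")
cv2.imwrite("pics/w6.png",cv2.resize(im[120:270,150:380,::-1],None,fx=3.4,fy=3.4,interpolation=cv2.INTER_CUBIC))
s=robot.get_image("scene");cv2.imwrite("pics/s6.png",cv2.resize(s[130:240,210:330,::-1],None,fx=5,fy=5,interpolation=cv2.INTER_CUBIC))
E
```

```text
t23.57 p [ 0.474  -0.0722  0.1274] yaw14.62 F [-0.33 -0.12 -6.18] M [ 0.018 -0.015 -0.057] gap0.0148 q6 0.93 tilt [-0.0059  0.0009]
mouth [ 0.4734 -0.0721  0.0291] shift [-0.9 -0.7 15.1] yaw 27.4
```

View pics/w6.png

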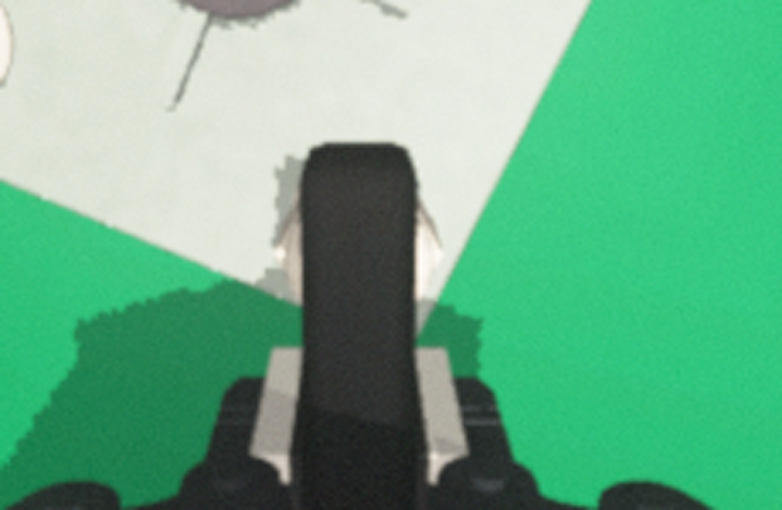

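View pics/s6.png

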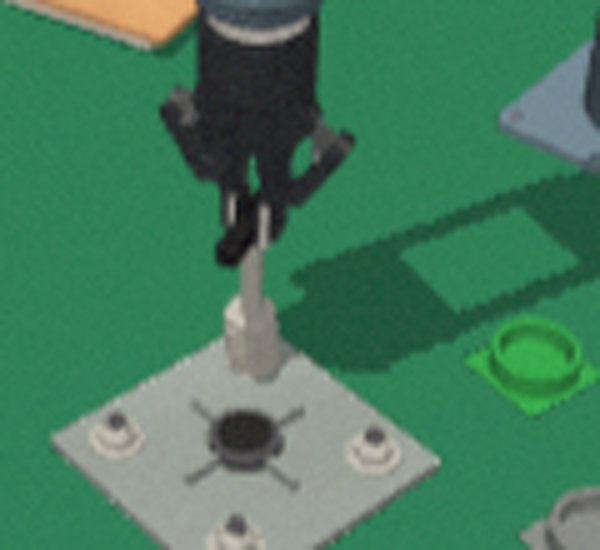

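Call:
{"name": "step_arm", "arguments": {
  "plan": [-2.6,-0.6,0,0,-2.6,-0.6,3,0,-2.6,-0.6,6,0,-2.6,-0.6,8,0]
}}

```text
clock: 24.18
ee_pos: [0.4708, -0.0721, 0.1188]
ee_rot: [-3.114, -0.399, 0.011]
force: [-0.2, -0.4, -5.0]
finger_gap: 0.0147
```

```bash
python3 s.py 2
```

```text
t24.18 p [ 0.4708 -0.0721  0.1188] yaw14.62 F [-0.16 -0.36 -5.03] M [-0.012  0.015  0.005] gap0.0147 q6 0.93 tilt [-0.0071  0.0013]
mouth [ 0.4701 -0.072   0.0205] shift [2.2 0.2 6.4] yaw 27.4
```

Call:
{"name": "step_arm", "arguments": {
  "plan": [0,0,2,0,0,0,4,0,0,0,6,0,0,0,6.4,0]
}}

```text
clock: 24.68
ee_pos: [0.471, -0.0721, 0.1127]
ee_rot: [-3.114, -0.399, 0.01]
force: [-0.4, 0.3, 0.3]
finger_gap: 0.0149
```

```bash
python3 s.py 2
```

```text
t24.68 p [ 0.471  -0.0721  0.1127] yaw14.62 F [-0.41  0.35  0.35] M [ 0.125  0.185 -0.001] gap0.0149 q6 0.93 tilt [-0.0067  0.0012]
mouth [ 0.4703 -0.072   0.0144] shift [2.  0.1 0.3] yaw 27.4
```

Call:
{"name": "step_arm", "arguments": {
  "plan": [0,-0.2,0,6,0.1,-0.5,0,13,0.2,-0.7,0,20,0.2,-0.9,0,27,0.4,-1.1,0,34,0.5,-1.3,0,40,0.6,-1.4,0,44,0.6,-1.4,0,44]
}}

```text
clock: 25.68
ee_pos: [0.4711, -0.0709, 0.1127]
ee_rot: [3.038, -0.795, -0.011]
force: [-0.6, -1.1, -3.7]
finger_gap: 0.0148
```

```bash
python3 s.py 2
```

```text
t25.68 p [ 0.4711 -0.0709  0.1127] yaw-29.32 F [-0.59 -1.12 -3.72] M [-0.321  0.265  0.129] gap0.0148 q6 1.70 tilt [-0.007   0.0007]
mouth [ 0.4704 -0.0708  0.0144] shift [ 2.  -0.2  0.4] yaw -16.5
```

Call:
{"name": "step_arm", "arguments": {
  "plan": [0,0,0,2,0,-0.1,0,4]
}}

```text
clock: 25.92
ee_pos: [0.4711, -0.0708, 0.1127]
ee_rot: [3.007, -0.903, -0.011]
force: [-1.2, -0.1, -4.6]
finger_gap: 0.0148
```

```bash
python3 s.py 2
```

```text
t25.93 p [ 0.4711 -0.0708  0.1127] yaw-33.42 F [-1.18 -0.06 -4.58] M [-0.202  0.177  0.171] gap0.0148 q6 1.77 tilt [-0.007   0.0005]
mouth [ 0.4704 -0.0708  0.0144] shift [ 2.  -0.4  0.4] yaw -20.6
```

Call:
{"name": "step_arm", "arguments": {
  "plan": [0,0,0,2,0,-0.1,0,3.5]
}}

```text
clock: 26.18
ee_pos: [0.4711, -0.0707, 0.1127]
ee_rot: [2.977, -0.997, -0.011]
force: [-0.3, -1.2, -4.1]
finger_gap: 0.0146
```

```bash
python3 s.py 2
```

```text
t26.18 p [ 0.4711 -0.0707  0.1127] yaw-37.02 F [-0.33 -1.23 -4.14] M [-0.153  0.144  0.196] gap0.0146 q6 1.84 tilt [-0.0071  0.0006]
mouth [ 0.4704 -0.0706  0.0144] shift [ 2.  -0.4  0.4] yaw -24.2
```

Call:
{"name": "step_arm", "arguments": {
  "plan": [0,0,0,1.5,0,-0.1,0,3]
}}

```text
clock: 26.42
ee_pos: [0.4712, -0.0707, 0.1127]
ee_rot: [2.949, -1.077, -0.011]
force: [-0.3, -1.0, -4.4]
finger_gap: 0.0153
```

```bash
python3 s.py 2
```

```text
t26.43 p [ 0.4712 -0.0707  0.1127] yaw-40.12 F [-0.32 -0.99 -4.42] M [-0.136  0.186  0.231] gap0.0153 q6 1.89 tilt [-0.0071  0.0005]
mouth [ 0.4705 -0.0706  0.0144] shift [ 2.  -0.4  0.4] yaw -27.3
```

Call:
{"name": "step_arm", "arguments": {
  "plan": [0,0,0,1.5,0,-0.1,0,2.5]
}}

```text
clock: 26.68
ee_pos: [0.4712, -0.0706, 0.1127]
ee_rot: [2.924, -1.143, -0.011]
force: [-0.7, -0.7, -4.4]
finger_gap: 0.0152
```

```bash
python3 s.py 2
```

```text
t26.68 p [ 0.4712 -0.0706  0.1127] yaw-42.69 F [-0.74 -0.73 -4.4 ] M [-0.193  0.186  0.197] gap0.0152 q6 1.94 tilt [-0.0072  0.0005]
mouth [ 0.4705 -0.0706  0.0144] shift [ 2.  -0.4  0.4] yaw -29.9
```

Call:
{"name": "step_arm", "arguments": {
  "plan": [0,0,0,1.5,0,-0.1,0,3]
}}

```text
clock: 26.92
ee_pos: [0.4713, -0.0705, 0.1127]
ee_rot: [2.892, -1.221, -0.011]
force: [-0.9, -0.2, -4.5]
finger_gap: 0.0149
```

```bash
python3 s.py 2
```

```text
t26.93 p [ 0.4713 -0.0705  0.1127] yaw-45.78 F [-0.86 -0.22 -4.47] M [-0.094  0.208  0.329] gap0.0149 q6 1.99 tilt [-0.0072  0.0004]
mouth [ 0.4706 -0.0705  0.0144] shift [ 2.  -0.4  0.4] yaw -33.0
```

Rising; a bit further to confirm.

Call:
{"name": "step_arm", "arguments": {
  "plan": [0,0,0,1.2,0,0,0,2.5]
}}

```text
clock: 27.18
ee_pos: [0.4713, -0.0705, 0.1127]
ee_rot: [2.864, -1.285, -0.011]
force: [-1.5, -1.3, -4.1]
finger_gap: 0.0154
```

```bash
python3 s.py 2
```

```text
t27.18 p [ 0.4713 -0.0705  0.1127] yaw-48.35 F [-1.55 -1.28 -4.13] M [-0.065  0.153  0.434] gap0.0154 q6 2.03 tilt [-0.0072  0.0004]
mouth [ 0.4706 -0.0704  0.0144] shift [ 2.  -0.5  0.4] yaw -35.6
```

Call:
{"name": "step_arm", "arguments": {
  "plan": [0,0,0,-6,0,0,0,-11,0,0,-15,-11,0,0,-37,-11,0,0,-37,-11]
}}

```text
clock: 27.8
ee_pos: [0.4733, -0.0709, 0.152]
ee_rot: [2.973, -1.009, -0.003]
force: [-0.0, -0.3, -5.8]
finger_gap: 0.0149
```

```bash
sed -i 's/m=o\["ee_pos"\]+Rm\[:,2\]\*L/m=o["ee_pos"]+Rm@np.array([.002,0,L])/' h.py; python3 s.py 4; python3 - <<'E'
from h import *
from cell import robot
o=robot.get_obs();Rm=R.from_rotvec(o["ee_rot"]).as_matrix()
im=robot.get_image("wrist");cv2.imwrite("pics/w7.png",cv2.resize(im[120:270,150:380,::-1],None,fx=3.4,fy=3.4,interpolation=cv2.INTER_CUBIC))
# TCP for nut4 at yaw 13.8 with offset
y=np.radians(13.8);n=np.array([.6157,.0289])
print((Rm.T@np.array([*(n-.002*np.array([np.cos(y),np.sin(y)])+np.array([.007,-.0005])*.098-o["ee_pos"][:2]),0])*1e3).round(1))
E
```

```text
t27.80 p [ 0.4733 -0.0709  0.152 ] yaw-37.47 F [-0.04 -0.29 -5.82] M [ 0.017 -0.034  0.066] gap0.0149 q6 1.84 tilt [-0.0023 -0.001 ]
mouth [ 0.4746 -0.0723  0.0537] shift [  50.3 -166.5   39.2] yaw -24.7
[  51.6 -164.7   -0.4]
```

View pics/w7.png

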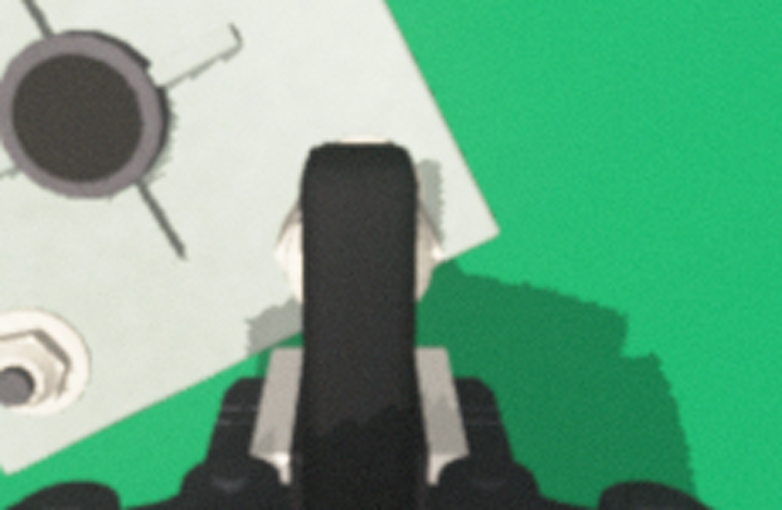

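Call:
{"name": "step_arm", "arguments": {
  "plan": [17,-54,0,-10,34,-108,0,-20,50,-160,0,-30,51.6,-164.7,0,-40,51.6,-164.7,0,-50,51.6,-164.7,15,-51,51.6,-164.7,23,-51,51.6,-164.7,23,-51]
}}

```text
clock: 28.85
ee_pos: [0.6121, 0.0287, 0.1253]
ee_rot: [-3.119, -0.367, 0.012]
force: [-0.2, 0.4, -4.7]
finger_gap: 0.0148
```

```bash
python3 s.py 4
```

```text
t28.85 p [0.6121 0.0287 0.1253] yaw13.41 F [-0.23  0.41 -4.68] M [-0.043  0.026  0.019] gap0.0148 q6 1.20 tilt [-0.0079  0.0002]
mouth [0.6133 0.0292 0.027 ] shift [ 2.5  0.6 13. ] yaw 26.2
```

Call:
{"name": "step_arm", "arguments": {
  "plan": [2.3,0.7,0,0,2.3,0.7,2.5,0,2.3,0.7,5,0,2.3,0.7,6.5,0]
}}

```text
clock: 29.35
ee_pos: [0.6143, 0.0285, 0.1188]
ee_rot: [-3.119, -0.366, 0.012]
force: [-0.5, -0.4, -4.5]
finger_gap: 0.0148
```

```bash
python3 s.py 4
```

```text
t29.35 p [0.6143 0.0285 0.1188] yaw13.40 F [-0.46 -0.42 -4.52] M [-0.018 -0.022 -0.002] gap0.0148 q6 1.20 tilt [-0.008   0.0002]
mouth [0.6155 0.029  0.0205] shift [ 0.4 -0.1  6.5] yaw 26.2
```

Clean entry. Down to seat.

Call:
{"name": "step_arm", "arguments": {
  "plan": [0,0,2,0,0,0,4,0,0,0,6,0,0,0,6.2,0]
}}

```text
clock: 29.85
ee_pos: [0.6143, 0.0285, 0.1127]
ee_rot: [-3.119, -0.366, 0.012]
force: [0.3, -0.0, -3.8]
finger_gap: 0.015
```

```bash
python3 s.py 4
```

```text
t29.85 p [0.6143 0.0285 0.1127] yaw13.40 F [ 0.33 -0.01 -3.8 ] M [0.031 0.151 0.01 ] gap0.0150 q6 1.20 tilt [-0.0078  0.0002]
mouth [0.6155 0.029  0.0144] shift [ 0.3 -0.1  0.4] yaw 26.2
```

Call:
{"name": "step_arm", "arguments": {
  "plan": [0,-0.2,0,6,0.1,-0.5,0,13,0.2,-0.7,0,20,0.2,-0.9,0,27,0.4,-1.1,0,34,0.5,-1.3,0,40,0.6,-1.4,0,42,0.6,-1.4,0,42]
}}

```text
clock: 30.85
ee_pos: [0.6142, 0.03, 0.1127]
ee_rot: [3.043, -0.773, -0.013]
force: [-3.2, -0.6, -2.6]
finger_gap: 0.015
```

```bash
python3 s.py 4
```

```text
t30.85 p [0.6142 0.03   0.1127] yaw-28.51 F [-3.21 -0.63 -2.56] M [-0.152  0.592  0.12 ] gap0.0150 q6 1.94 tilt [-0.0087  0.    ]
mouth [0.6151 0.029  0.0144] shift [ 0.5 -0.5  0.4] yaw -15.7
```

Call:
{"name": "step_arm", "arguments": {
  "plan": [0,0,0,2,0,-0.1,0,4]
}}

```text
clock: 31.1
ee_pos: [0.6142, 0.0301, 0.1127]
ee_rot: [3.013, -0.882, -0.013]
force: [-1.6, -0.3, -3.3]
finger_gap: 0.0148
```

```bash
python3 s.py 4
```

```text
t31.10 p [0.6142 0.0301 0.1127] yaw-32.62 F [-1.57 -0.31 -3.25] M [0.01  0.484 0.164] gap0.0148 q6 2.01 tilt [-0.0088  0.    ]
mouth [0.615  0.029  0.0144] shift [ 0.5 -0.5  0.4] yaw -19.8
```

Call:
{"name": "step_arm", "arguments": {
  "plan": [0,0,0,2,0,-0.1,0,3.5]
}}

```text
clock: 31.35
ee_pos: [0.6142, 0.0302, 0.1127]
ee_rot: [2.983, -0.976, -0.013]
force: [-2.1, 0.2, -3.6]
finger_gap: 0.0147
```

```bash
python3 s.py 4
```

```text
t31.35 p [0.6142 0.0302 0.1127] yaw-36.23 F [-2.14  0.23 -3.65] M [-0.052  0.514  0.154] gap0.0147 q6 2.07 tilt [-0.0088  0.0001]
mouth [0.615  0.029  0.0144] shift [ 0.5 -0.6  0.4] yaw -23.5
```

Call:
{"name": "step_arm", "arguments": {
  "plan": [0,0,0,2,0,-0.1,0,3.5]
}}

```text
clock: 31.6
ee_pos: [0.6143, 0.0303, 0.1127]
ee_rot: [2.951, -1.069, -0.013]
force: [-1.0, 0.4, -3.4]
finger_gap: 0.015
```

```bash
python3 s.py 4
```

```text
t31.60 p [0.6143 0.0303 0.1127] yaw-39.84 F [-1.04  0.38 -3.37] M [-0.02   0.439  0.161] gap0.0150 q6 2.14 tilt [-0.0088  0.0001]
mouth [0.615  0.029  0.0144] shift [ 0.5 -0.6  0.4] yaw -27.1
```

Call:
{"name": "step_arm", "arguments": {
  "plan": [0,0,0,1.5,0,-0.1,0,3]
}}

```text
clock: 31.85
ee_pos: [0.6144, 0.0304, 0.1127]
ee_rot: [2.921, -1.148, -0.013]
force: [-1.4, 0.8, -3.7]
finger_gap: 0.015
```

```bash
python3 s.py 4
```

```text
t31.85 p [0.6144 0.0304 0.1127] yaw-42.93 F [-1.44  0.8  -3.65] M [0.05  0.444 0.259] gap0.0150 q6 2.19 tilt [-0.0089  0.0001]
mouth [0.6149 0.029  0.0144] shift [ 0.5 -0.7  0.4] yaw -30.2
```

Call:
{"name": "step_arm", "arguments": {
  "plan": [0,0,0,1.2,0,0,0,2.5]
}}

```text
clock: 32.1
ee_pos: [0.6144, 0.0304, 0.1127]
ee_rot: [2.894, -1.214, -0.013]
force: [-2.7, 0.7, -3.5]
finger_gap: 0.0151
```

```bash
python3 s.py 4
```

```text
t32.10 p [0.6144 0.0304 0.1127] yaw-45.50 F [-2.66  0.69 -3.47] M [0.087 0.385 0.376] gap0.0151 q6 2.23 tilt [-0.0089  0.0001]
mouth [0.6149 0.029  0.0144] shift [ 0.5 -0.7  0.4] yaw -32.7
```

Call:
{"name": "step_arm", "arguments": {
  "plan": [0,0,0,1,0,0,0,2]
}}

```text
clock: 32.35
ee_pos: [0.6144, 0.0305, 0.1127]
ee_rot: [2.872, -1.265, -0.013]
force: [-1.5, 0.2, -3.7]
finger_gap: 0.0149
```

```bash
python3 s.py 4
```

```text
t32.35 p [0.6144 0.0305 0.1127] yaw-47.55 F [-1.53  0.23 -3.72] M [0.136 0.358 0.461] gap0.0149 q6 2.27 tilt [-0.0088  0.0002]
mouth [0.6149 0.0291 0.0144] shift [ 0.5 -0.7  0.4] yaw -34.8
```

Call:
{"name": "step_arm", "arguments": {
  "plan": [0,0,0,-6,0,0,0,-11,0,0,-15,-11,0,0,-45,-11,0,0,-55,-11,0,0,-55,-11]
}}

```text
clock: 33.1
ee_pos: [0.6157, 0.0304, 0.1689]
ee_rot: [2.981, -0.986, -0.009]
force: [-0.2, 0.4, -6.1]
finger_gap: 0.015
```

```bash
python3 s.py 4; python3 - <<'E'
from h import *
from cell import robot
o=robot.get_obs();print(rel(o,[.4555,.207,.168],np.radians(7.7)))
cv2.imwrite("pics/t8.png",cv2.resize(robot.get_image("top")[160:265,100:305,::-1],None,fx=3.9,fy=3.9,interpolation=cv2.INTER_CUBIC))
E
```

```text
t33.10 p [0.6157 0.0304 0.1689] yaw-36.62 F [-0.25  0.36 -6.14] M [0.025 0.03  0.01 ] gap0.0150 q6 2.08 tilt [-0.0058 -0.0001]
mouth [0.6168 0.0292 0.0706] shift [-0.5  0.4 56.6] yaw -23.8
(array([-233.9,  -46.2,    1.9]), np.float64(-44.3), np.float64(-36.62), 'tilt', array([-0.0058, -0.0001]))
```

View pics/t8.png

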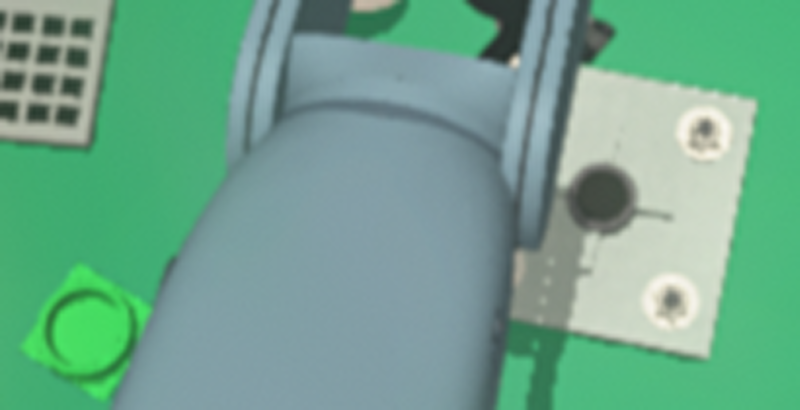

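Call:
{"name": "step_arm", "arguments": {
  "plan": [-55,-11,0,-9,-110,-22,0,-18,-165,-33,0,-27,-220,-43,0,-36,-233.9,-46.2,2,-44,-233.9,-46.2,2,-44,-233.9,-46.2,2,-44]
}}

```text
clock: 34.02
ee_pos: [0.4552, 0.2065, 0.1667]
ee_rot: [-3.135, -0.198, 0.013]
force: [-0.3, 0.1, -4.4]
finger_gap: 0.0147
```

```bash
python3 - <<'E'
from h import *
from cell import robot
o=robot.get_obs();st(o)
c=robot.camera_info("wrist");np.save("cw9.npy",c,allow_pickle=True)
im=robot.get_image("wrist");cv2.imwrite("pics/w9.png",im[:,:,::-1])
s=robot.get_image("scene");cv2.imwrite("pics/s9.png",cv2.resize(s[160:280,290:390,::-1],None,fx=5,fy=5,interpolation=cv2.INTER_CUBIC))
E
```

```text
t34.02 p [0.4552 0.2065 0.1667] yaw7.21 F [-0.31  0.1  -4.37] M [-0.026 -0.087 -0.035] gap0.0147 q6 1.65 tilt [-0.0083 -0.0003]
```

View pics/w9.png

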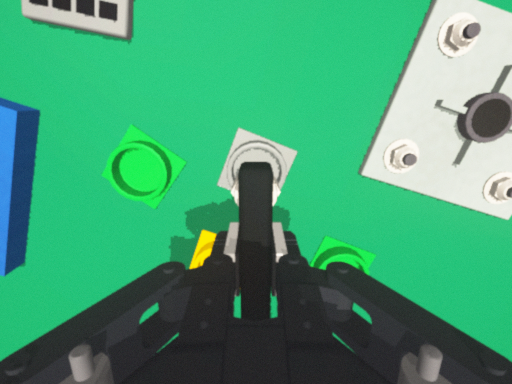

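View pics/s9.png

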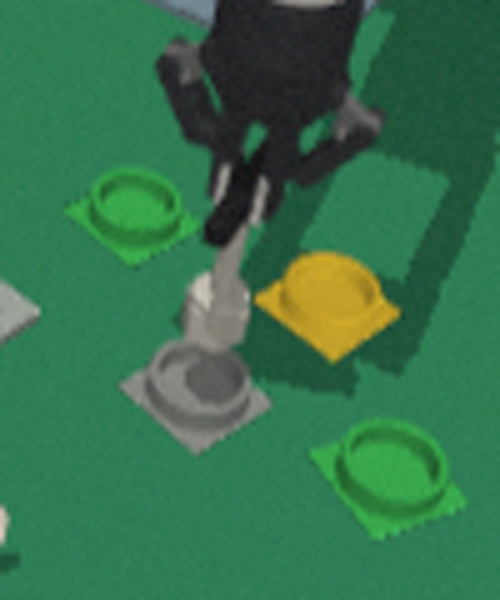

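```bash
python3 - <<'E'
from h import *
from cell import robot
t=cv2.imread('pics/w9.png');cv2.imwrite('pics/w9b.png',cv2.resize(t[115:225,200:320],None,fx=5,fy=5,interpolation=cv2.INTER_CUBIC))
c=np.load("cw9.npy",allow_pickle=True).item()
a,b,d=[ray(c,*p,.002)[:2] for p in [(239,128),(297,152),(219,187)]]
print(a,b,d,(b+d)/2)
for C in [(.4575,.206)]:
    print(proj(c,[*C,.022]),proj(c,[*C,.002]))
E
```

```text
[0.50084136 0.22988554] [0.48260246 0.16193535] [0.43017677 0.24581437] [0.45638962 0.20387486]
[255.56278976 173.00124027] [255.53588753 168.68293657]
```

View pics/w9b.png

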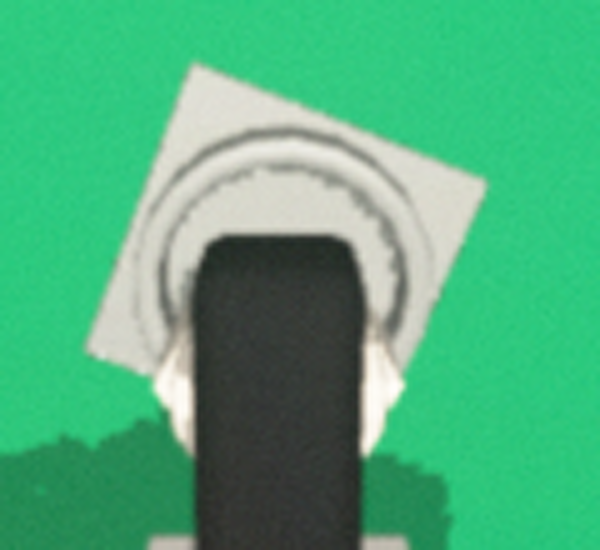

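```bash
python3 - <<'E'
from h import *
from cell import robot
c=np.load("cw9.npy",allow_pickle=True).item()
for C in [(.4568,.205),(.4588,.205),(.4548,.205)]:
    r=np.array([[*(np.array(C)+.033*np.array([np.cos(t),np.sin(t)])),.022] for t in np.linspace(0,6.28,90)])
    P=np.array([proj(c,p) for p in r]);print(C,P.min(0),P.max(0), P[:,0].mean())
o=robot.get_obs()
Rm=R.from_rotvec(o["ee_rot"]).as_matrix();m=o["ee_pos"]+Rm@np.array([.002,0,.0983]);print(m,(Rm.T@(np.array([.457,.205,.0045])-m)*1e3).round(1))
E
```

```text
(0.4568, 0.205) [225.90577592 143.19003096] [286.90391998 202.33062711] 256.4413419872923
(0.4588, 0.205) [226.08082167 141.28680085] [287.20029814 200.6626286 ] 256.6771845233197
(0.4548, 0.205) [225.73142229 145.08548084] [286.60871472 203.99224101] 256.2064332214614
[0.45665092 0.20649071 0.06852887] [ 0.7  1.6 64. ]
```

Call:
{"name": "step_arm", "arguments": {
  "plan": [1.5,1.7,15,0,1.5,1.7,35,0,1.5,1.7,46,0,1.5,1.7,54,0,1.5,1.7,60,0,1.5,1.7,62,0]
}}

```text
clock: 34.88
ee_pos: [0.4567, 0.2048, 0.1046]
ee_rot: [-3.135, -0.198, 0.013]
force: [-0.1, -0.1, -5.9]
finger_gap: 0.0148
```

```bash
python3 - <<'E'
from h import *
from cell import robot
o=robot.get_obs();st(o)
Rm=R.from_rotvec(o["ee_rot"]).as_matrix();print(o["ee_pos"]+Rm@np.array([.002,0,.0983]))
E
```

```text
t34.88 p [0.4567 0.2048 0.1046] yaw7.21 F [-0.13 -0.07 -5.88] M [0.018 0.011 0.025] gap0.0148 q6 1.64 tilt [-0.0083 -0.0001]
[0.4578853  0.20499342 0.00633323]
```

Call:
{"name": "step_arm", "arguments": {
  "plan": [0,0,1,0,0,0,2,0,0,0,2.6,0,0,0,2.6,0]
}}

```text
clock: 35.38
ee_pos: [0.4573, 0.2049, 0.1029]
ee_rot: [-3.135, -0.198, 0.01]
force: [-0.4, -0.8, 1.5]
finger_gap: 0.0149
```

```bash
python3 - <<'E'
from h import *
from cell import robot
o=robot.get_obs();st(o)
E
```

```text
t35.38 p [0.4573 0.2049 0.1029] yaw7.22 F [-0.39 -0.84  1.51] M [-0.019  0.236  0.04 ] gap0.0149 q6 1.64 tilt [-0.0066  0.0002]
```

Call:
{"name": "step_arm", "arguments": {
  "plan": [0,0,0,0,0,0,0,0,0,0,0,0,0,0,0,0],
  "grip": 50
}}

```text
clock: 35.88
ee_pos: [0.4573, 0.2049, 0.1029]
ee_rot: [-3.135, -0.198, 0.01]
force: [-0.1, -0.4, -0.3]
finger_gap: 0.0499
```

Call:
{"name": "step_arm", "arguments": {
  "plan": [0,0,-10,0,0,0,-40,0,0,0,-90,0,0,0,-130,0,0,0,-130,0,0,0,-130,0]
}}

```text
clock: 36.62
ee_pos: [0.4578, 0.2048, 0.2327]
ee_rot: [-3.135, -0.198, 0.011]
force: [-0.5, -0.3, -0.6]
finger_gap: 0.0499
```

```bash
python3 - <<'E'
from h import *
from cell import robot
o=robot.get_obs();st(o)
c=robot.camera_info("wrist");np.save("cw10.npy",c,allow_pickle=True)
im=robot.get_image("wrist");cv2.imwrite("pics/w10.png",im[:,:,::-1])
s=robot.get_image("scene");cv2.imwrite("pics/s10.png",cv2.resize(s[140:300,210:390,::-1],None,fx=3.7,fy=3.7,interpolation=cv2.INTER_CUBIC))
E
```

```text
t36.62 p [0.4578 0.2048 0.2327] yaw7.21 F [-0.52 -0.25 -0.61] M [ 0.023  0.013 -0.016] gap0.0499 q6 1.64 tilt [-0.0069  0.0002]
```

View pics/w10.png

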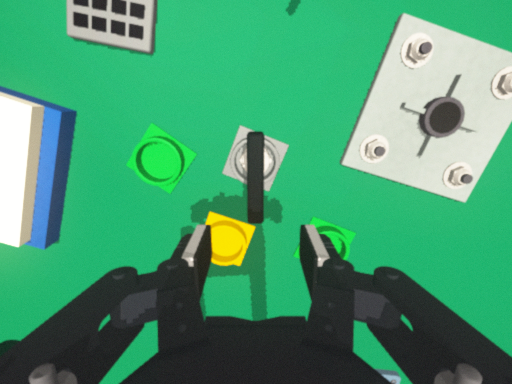

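View pics/s10.png

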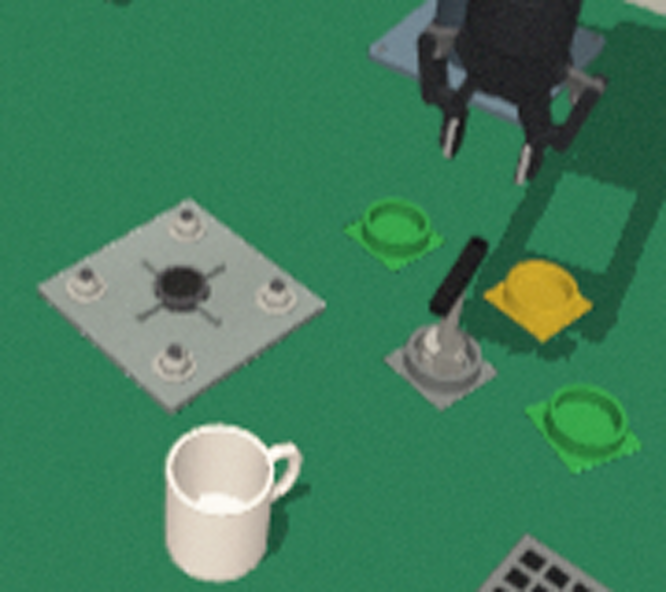

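```bash
python3 - <<'E'
from cell import robot
print(robot.job_done())
E
```

```text
the job is handed in; nothing more can be done
None
```

I gave nuts 2 and 4 their first turn of about 40°. Then I turned all four nuts home in the order 1, 3, 2, 4, stood the wrench back upright in the grey holder, and handed the job in at about 37 s.

**Tightening:** at each nut the torque rose clearly above the steady friction of about 0.15–0.25 N m. I stopped at these readings, all below the 0.66 N m limit:

| Nut | Torque at the stop |
|---|---|
| 1 | about 0.40 N m, then 1.2° further; not read there, estimated 0.44 |
| 3 | 0.47 N m |
| 2 | 0.43 N m |
| 4 | 0.46 N m |

**Last checks:** the final pictures show the wrench upright in the grey cup, with the gripper open and clear above it. The mug and calculator stand where they were. The stapler was outside the final pictures, but the arm never went near it.

**What went wrong or was not measured:**
- **Nut 2, second seating:** the first try did not go in. The wrench had tipped about 2 mm in the grip, and I pressed with about 20 N before backing off. I moved over about 2.5 mm and it then slid on freely.
- **Contact angle:** on nut 1 the stop came about 5–10° later than I had worked out, and on nut 2 about 6° later, so I relied on the torque rise instead.
- **First turns:** the first-turn angles of nuts 2 and 4 come from the wrench's rotation, so they are estimates.

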